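# Demould printing-block castings and bolt the mould shut

### The job

Lift every terracotta-coloured printing-block casting out of the mould and stand it in the wooden tray, lug upward; then shut the lid and, gripping each of its two hex nuts with the fingers, run both down clockwise until finger-tight. Only when both are finger-tight take the wrench and pull each nut about a sixth of a turn (one flat) tighter with it, not with the fingers. Finally lay the wrench back flat on the cork mat; leave the carved wooden block, the jar and the brush alone.

Things in the scene. Friction and masses are not known exactly. Their poses are not given: they have to be found in the camera images.
- mould: Aluminium casting mould fixed to the bench, 180 (x) x 290 (y) x 50 mm tall, origin at the centre of its underside. Three cavities 20 mm deep are open at its top, in a row along y at x = 0: long (y = -62 mm), round (y = 0), short (y = +62 mm), each about 1.5 mm wider all round than its casting. The lid is hinged along its +x top edge.
- lid (a joint): Plywood lid of the mould, 175 x 280 x 12 mm, rad: 0 is shut flat on the mould, about 1.6 stands upright. A stiff hinge (0.9 N m) holds it wherever it is left.
- lid_hinge (a point): On the lid's hinge axis (mould's y), at its middle, level with the mould's top. Turns with the lid: with the lid shut, its axes are the mould's.
- lid_bar (a point): Middle of the lid's handle bar: a 12 mm round steel bar parallel to y, 100 mm long between two arms, held 45 mm beyond the lid's free edge; 220 mm from the hinge axis and, with the lid shut, 6 mm above the mould's top. With the lid shut the bar overhangs the mould's -x face by 40 mm.
- nutL_mid (a point): Centre of the captive steel hex nut on the lid's +y end; 30 mm across flats, 18 mm tall, axis = its z; two of the flats face its +x and -x, the others follow every 60 degrees. It stands on a 26 mm round boss 20 mm high, so with the lid shut its underside is 82 mm and its top 100 mm above the bench. The threaded stud shows 5 mm above it. When the lid is shut it sits 90 mm from the hinge axis and 115 mm to the +y side.
- nutR_mid (a point): The same kind of nut at the lid's -y end (115 mm to the -y side).
- nutL (a joint): +y nut, run-down by hand: grows as the nut is turned clockwise seen from above; 0 to 0.5 rad at the start, turns easily (0.06 N m) and comes up finger-tight against a stop at 2.4 rad. The nut's yaw on the lid is minus the sum of this joint and threadL. Captive, it does not rise or fall.
- nutR (a joint): -y nut, run-down by hand: grows as the nut is turned clockwise seen from above; 0 to 0.5 rad at the start, turns easily (0.06 N m) and comes up finger-tight against a stop at 2.4 rad. The nut's yaw on the lid is minus the sum of this joint and threadR. Captive, it does not rise or fall.
- threadL (a joint): +y nut, by its pull-up past finger-tight: 0 at the start, grows clockwise seen from above, up to 1.5 rad. It is stiff (about 0.4 N m): a light finger grip does not turn it, and it stays where it is left. 1.05 rad is one flat, a sixth of a turn.
- threadR (a joint): -y nut, by its pull-up past finger-tight: 0 at the start, grows clockwise seen from above, up to 1.5 rad. It is stiff (about 0.4 N m): a light finger grip does not turn it, and it stays where it is left. 1.05 rad is one flat, a sixth of a turn.
- cast_long_lug (a point): Resin casting of a printing block, base 62 (x) x 46 (y) x 20 mm, lying in its cavity. Origin: centre of the lug, which is a 44 (its x) x 18 (its y) mm bar, 28 mm tall, standing on the middle of the casting's back; the lug's centre is 34 mm above the casting's underside. 90 g. Given as None when absent.
- cast_round_lug (a point): Resin casting of a printing block, round base 50 mm across and 20 mm thick, lying in its cavity. Origin: centre of the lug, which is a 44 (its x) x 18 (its y) mm bar, 28 mm tall, standing on the middle of the casting's back; the lug's centre is 34 mm above the casting's underside. 90 g. Given as None when absent.
- cast_short_lug (a point): Resin casting of a printing block, base 50 (x) x 46 (y) x 20 mm, lying in its cavity. Origin: centre of the lug, which is a 44 (its x) x 18 (its y) mm bar, 28 mm tall, standing on the middle of the casting's back; the lug's centre is 34 mm above the casting's underside. 90 g. Given as None when absent.
- tray: Open wooden tray fixed to the bench, 270 (x) x 200 (y) x 30 mm, walls and floor 6 mm; origin at the centre of its underside. It stands on one side of the mould, the cork mat on the other; which is which varies.
- mat: Cork mat fixed to the bench, 270 (x) x 180 (y) x 4 mm, origin at the centre of its underside. The wrench's place.
- wrench_grip (a point): Centre of the handle of the steel open-ended wrench (loose, 220 g, 12 mm thick, lying flat on the mat). The handle is a bar 20 mm wide along its x, reaching from 65 mm behind this point (-x) to the head 53 mm ahead of it; +x points to the jaw, away from the robot as it lies.
- wrench_jaw (a point): Centre of the wrench's jaw, 85 mm towards +x from wrench_grip, 6 mm above its underside. The jaw is 32.5 mm wide (across y), open towards +x, reaching 17 mm ahead of this point and 18 mm behind it; the head is 58 mm wide.
- carved: Bystander: carved wooden printing block, 90 x 120 x 40 mm, origin under its centre, beyond the mould.
- jar: Bystander: amber jar 70 mm across, 90 mm tall, origin under its centre, beyond the mould.
- brush: Bystander: hand brush lying beyond the mould.
There are look-alikes about, which are no part of the job. What is meant by the part that bears wrench_grip is not yellow, and is the larger of those in its own colour. Leave any red or turquoise look-alike of the part that bears cast_short_lug alone.

How it is judged:
On the way, in this order (a step that is already met when the one before it is completed fails the run):
1. every casting stands in the tray, the lid still open (x of cast_long_lug in the frame of tray between -0.125 and 0.125 m and y of cast_long_lug in the frame of tray between -0.09 and 0.09 m and height (world z) of each of cast_long_lug, cast_round_lug, cast_short_lug below 0.055 m and angle between each of cast_long_lug, cast_round_lug, cast_short_lug's own z axis and vertical below 0.2 rad and x of cast_round_lug in the frame of tray between -0.125 and 0.125 m and y of cast_round_lug in the frame of tray between -0.09 and 0.09 m and x of cast_short_lug in the frame of tray between -0.125 and 0.125 m and y of cast_short_lug in the frame of tray between -0.09 and 0.09 m and contact force between the fingers and cast_long below 0.1 N and contact force between the fingers and cast_round below 0.1 N and contact force between the fingers and cast_short below 0.1 N and value of joint lid above 0.3 rad), for 0.2 s.
2. the lid is shut, the nuts not yet run down (value of joint lid below 0.06 rad and value of joint each of nutL, nutR below 1.5 rad), for 0.2 s.
3. both nuts are finger-tight, neither yet pulled up (value of joint lid below 0.06 rad and value of joint each of nutL, nutR above 2.15 rad and value of joint each of threadL, threadR below 0.5 rad), for 0.2 s.
4. a nut is being pulled up with the wrench (((value of joint threadL above 0.5 rad and contact force between wrench and nutL above 1 N) or (value of joint threadR above 0.5 rad and contact force between wrench and nutR above 1 N))).
5. both nuts are pulled up tight (value of joint lid below 0.06 rad and value of joint each of nutL, nutR above 2.15 rad and value of joint threadL between 0.75 and 1.4 rad and value of joint threadR between 0.75 and 1.4 rad), for 0.2 s.
6. the wrench lies on the mat (x of wrench_grip in the frame of mat between -0.135 and 0.135 m and y of wrench_grip in the frame of mat between -0.09 and 0.09 m and height (world z) of wrench_grip below 0.018 m and angle between wrench_grip's own z axis and vertical below 0.15 rad), for 0.2 s.
At the end, for the whole second after the job is handed in: Castings upright (0.2 rad) in the tray, lug centres over 10 mm inside its outline; lid shut (under 0.06 rad); both nuts finger-tight (over 2.15 rad) and pulled up 0.75 to 1.4 rad more; wrench flat, its handle's middle over the mat; all at rest (all of step 5 and all of step 6 and x of cast_long_lug in the frame of tray between -0.125 and 0.125 m and y of cast_long_lug in the frame of tray between -0.09 and 0.09 m and height (world z) of each of cast_long_lug, cast_round_lug, cast_short_lug below 0.055 m and angle between each of cast_long_lug, cast_round_lug, cast_short_lug's own z axis and vertical below 0.2 rad and x of cast_round_lug in the frame of tray between -0.125 and 0.125 m and y of cast_round_lug in the frame of tray between -0.09 and 0.09 m and x of cast_short_lug in the frame of tray between -0.125 and 0.125 m and y of cast_short_lug in the frame of tray between -0.09 and 0.09 m and linear speed of each of wrench, cast_long, cast_round, cast_short below 0.02 m/s); the robot touches nothing.
It fails at once if a nut is gripped with the fingers once pulled up past finger-tight (over 0.5 rad) ((value of joint threadL above 0.5 rad and contact force between the fingers and nutL above 2 N) or (value of joint threadR above 0.5 rad and contact force between the fingers and nutR above 2 N)).
It fails at once if a bystander is moved by more than 30 mm (distance of any of carved, jar, brush from where it was at the start of the episode above 0.03 m).
Of cast_long, cast_round, cast_short only 1 to 3 are there at a start; the rules pass over those that are not, and their reading is None.
At some moment in a run one of wrench may be knocked a few centimetres aside while the robot is not near it.
It also fails if it takes over 210 s, if anything falls off the work surface, if the arm or the gripper's body presses on something with over 40 N, if the wrist force passes 120 N, or if a joint passes its speed limit or range.

### The arm

A 6-joint arm with a two-finger parallel gripper is mounted at the origin on the work surface. World frame = base frame: x ahead of the robot, y to its left, z up, the work surface at z = 0. Lengths are in m, angles in rad, forces in N, time in s.
With the tool pointing down it reaches from about 0.35 to 0.975 m from the base axis. Payload 4.9 kg.
Tool frame: the origin (TCP) lies at the very end of the fingers, on their centre line; the grasp point (between the pads) lies 19 mm behind it; x points along the fingers, y is the direction in which the jaws open and shut, and the axes are right-handed (so a half turn about x gives the same grasp; the last joint's range is limited). The gripper opens to 85 mm and grips with 20 to 120 N. Pads are 22 mm wide; open, the fingers measure 114 mm over their backs; the gripper's body (76 mm by 85 mm) begins 54 mm behind the grasp point. The pads swing forward as they close: fully open they stand 13 mm farther back than shut.
Start: joints at [1.024, 0.053, 1.613, -0, 1.476, -0.119], TCP at [0.259, 0.569, 0.231] pointing down, gripper open.
Joint ranges: [-3.01, 3.01], [-1.01, 2.22], [0.06, 2.58], [-1.02, 4.17], [0.09, 2.62], [-3.14, 3.14]. Speed limits (rad/s): [2.57, 2.57, 3.14, 3.14, 3.14, 3.14].

### API

Orientations are given as a unit quaternion [w, x, y, z].
In Python, from plant import manip gives the robot as it stands.
- The arm moves only by the tool play_rows, never from a script. Its argument "plan" is a list of rows, each a list of 5 numbers: the shift along the tool's x, y, z in mm, then the turn about the tool's x in rad, then the closure, from -1 (fully open) to 1 (shut). A call has 1 to 8 rows; each row is the pose to reach, as a shift and turn from the pose commanded when the call began, along the tool's axes at that moment; what a row does not reach only later rows make up. A row lasts 1/8 s, in which the tool goes at most 62.5 mm and 10.7 degrees, less where a joint would pass 70% of its speed; a pose out of reach is approached as far as the arm can. A call with a gripper value outside its range is refused whole. The fingers move at their own pace and stop on an object; the grip force is fixed at half the most. Time passes only in rows, so rows that repeat a pose let the fingers close. It gives the time, the measured TCP pose, the force and the opening at its end, in the units of the state.
- manip.state(): the state, without advancing time (a new reading comes with each control period).
- manip.grab_frame(name): name is "scene" or "top" or "wrist"; returns a dict with "img" (480x640x3 uint8, red, green, blue), "range_z" (480x640 float32, m along the optical axis (not along the pixel's ray), 0 where there is no reading), "fx", "fy", "cx", "cy" (pixels), "k1" (the pictures are not rectified: a ray, as slopes to the right and down, at radius r is drawn at 1 + k1 r^2 times it, then the intrinsics apply), "origin" and "rotation" of the camera in the world. Camera axes: x right, y up, looking along -z (the intrinsics and any distortion apply to the point x, -y, -z); pixel columns grow to the right and rows downward; lengths in m; the calibration is good to about 2 mm. A picture is of the moment at which its call begins.
- manip.job_done(): hands the job in, once; it reports no verdict.
The state is a dict: "time": time; "joint_pos": joint angles; "joint_vel": joint speeds; "joint_efforts": joint torques, N m; "tool_pos": TCP position; "tool_rot": TCP orientation; "contact_force": force on the tool from outside, world axes, zero at the start; "ft_torque": the same for the moment, N m; "gripper_width": opening from 0.0 (shut) to 1.0 (fully open).
Only numpy, scipy, OpenCV 4.12 (cv2) and the standard library are available. Lean on these libraries where they do the work, as an engineer would, in place of code of your own. Each camera call takes 0.05 s, during which the arm holds its last target. There are 200 camera calls.

## Working session

There is one attempt and no reset: what is moved stays moved. The work goes in short steps, Python scripts to look and compute and a tool call to move; the robot and the scene stay as the last step left them, time stands still between calls to the robot, and variables do not carry over. Pictures are saved under pics/ and viewed, about 12 in all and at most 16, crops included, and the job is handed in when it is done.

Besides the shell and the picture viewer there is one more tool, called after "Call:" as name(argument=value, ...) on one line, values as JSON. play_rows: Moves the arm, as the interface text tells. Its arguments: {"type":"object","properties":{"plan":{"type":"array"}},"required":["plan"]}

```bash
ls; mkdir -p pics
cat > h.py <<'E'
import numpy as np, cv2
from plant import manip
def grab(n):
    f=manip.grab_frame(n); return f
def save(f,name): cv2.imwrite('pics/'+name,cv2.cvtColor(f['img'],cv2.COLOR_RGB2BGR))
def rays(f,uv):
    uv=np.atleast_2d(np.asarray(uv,float))
    K=np.array([[f['fx'],0,f['cx']],[0,f['fy'],f['cy']],[0,0,1.]])
    p=cv2.undistortPoints(uv.reshape(-1,1,2),K,np.array([f['k1'],0,0,0,0.])).reshape(-1,2)
    d=np.c_[p[:,0],-p[:,1],-np.ones(len(p))]
    return np.array(f['origin']),d@np.array(f['rotation']).T
def onplane(f,uv,z):
    o,d=rays(f,uv); t=(z-o[2])/d[:,2]; return o+t[:,None]*d
def bydepth(f,uv):
    uv=np.atleast_2d(uv).astype(int); o,d=rays(f,uv); z=f['range_z'][uv[:,1],uv[:,0]]
    return o+d*z[:,None]
def cloud(f):
    v,u=np.mgrid[0:480,0:640]; return bydepth(f,np.c_[u.ravel(),v.ravel()]).reshape(480,640,3)
E
python3 - <<'E'
from h import *
s=manip.state(); print(s)
for n in('scene','top'):
    f=grab(n); save(f,n+'0.png'); print(n,f['origin'],np.round(f['rotation'],3),f['fx'],f['k1'])
    np.savez('pics/'+n+'0.npz',**{k:np.array(f[k]) for k in f})
E
```

```text
pics
{'time': 0.0, 'joint_pos': array([ 1.02397325e+00,  5.33577547e-02,  1.61430559e+00, -1.01628813e-05,
        1.47600946e+00, -1.19008623e-01]), 'joint_vel': array([ 0.00116079,  0.00018905, -0.0014797 ,  0.00038109, -0.00021007,
        0.000121  ]), 'joint_efforts': array([ 1.99218761e-03, -3.93693030e+01, -3.70174062e+01, -7.50699019e-05,
        7.33627821e-03,  9.24059634e-06]), 'tool_pos': array([0.25897868, 0.56812559, 0.23005555]), 'tool_rot': array([ 0.69075381,  0.14940776,  0.69122774, -0.15080022]), 'contact_force': array([0.58717888, 0.14710718, 0.59248947]), 'ft_torque': array([ 0.02008494,  0.0320281 , -0.00445354]), 'gripper_width': 0.9999271778518058}
scene [0.58328304 1.34715992 1.1097736 ] [0.028 0.008 0.452 0.892] 618.7416594084525 -0.02974018311384238
top [ 0.29076643 -0.01031075  1.20569702] [-0.648 -0.07   0.079  0.755] 486.11495281866297 0.025830605508433215
```

```bash
python3 - <<'E'
s=open('h.py').read()
s=s.replace("from plant import manip","from plant import manip\nfrom scipy.spatial.transform import Rotation as R\ndef rot(q): q=np.array(q); return R.from_quat([q[1],q[2],q[3],q[0]]).as_matrix()")
s=s.replace("np.array(f['rotation']).T","rot(f['rotation']).T")
open('h.py','w').write(s)
E
python3 -c "
from h import *
print(rot([-0.648,-0.07,0.079,0.755]).round(2))"
```

```text
[[-0.15  0.97 -0.21]
 [-0.99 -0.15  0.03]
 [-0.    0.21  0.98]]
```

View pics/top0.png

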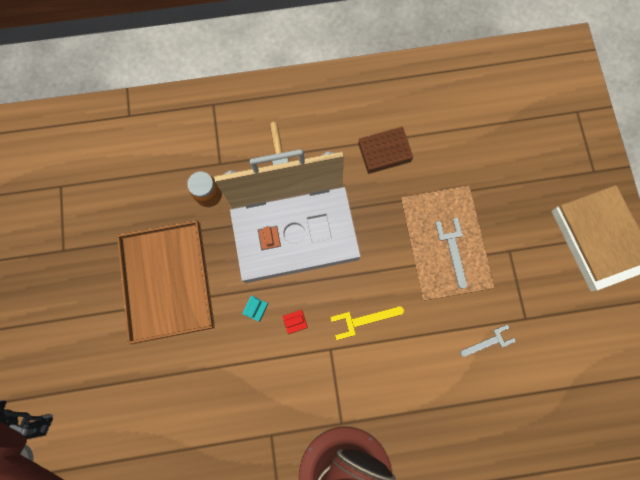

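View pics/scene0.png

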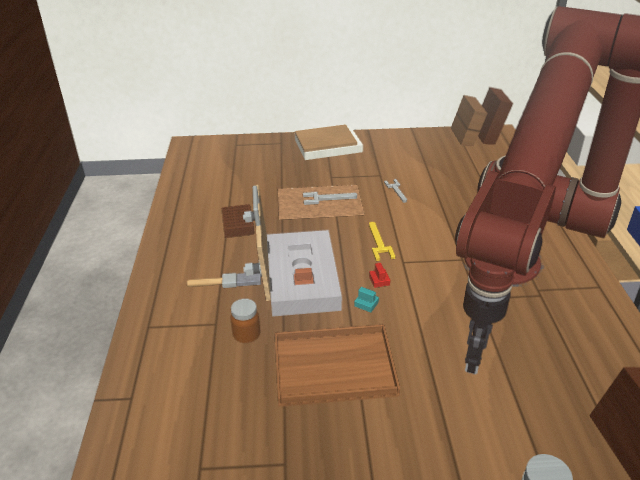

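Top view: one terracotta casting (short, px 269,237) in the mould. The tray is on the left (165,282). The mat is on the right (448,243), with the big wrench on it, jaw up at (449,230). Look-alikes: turquoise (255,308), red (295,321), yellow wrench, small grey wrench (488,342).

```bash
cat >> h.py <<'E'
def rect(P):
    (c,(w,h),a)=cv2.minAreaRect((np.asarray(P)[:,:2]*1000).astype(np.float32)); return np.round(c,1),round(w,1),round(h,1),round(a,2)
def big(m):
    n,l,st,_=cv2.connectedComponentsWithStats(m.astype(np.uint8)); i=1+np.argmax(st[1:,4]); return l==i
def hsv(f): return cv2.cvtColor(f['img'],cv2.COLOR_RGB2HSV).astype(int)
E
python3 - <<'E'
from h import *
f={k:v for k,v in np.load('pics/top0.npz').items()}
for k in('fx','fy','cx','cy','k1'): f[k]=float(f[k])
C=cloud(f); Z=C[...,2]; H=hsv(f)
v,u=np.mgrid[0:480,0:640]
def reg(a,b,c,d): return (u>=a)&(u<c)&(v>=b)&(v<d)
print('tablez',np.median(Z[300:330,400:420]))
m=big(reg(225,180,370,290)&(abs(Z-.05)<.006)&(H[...,1]<60)); print('mould',m.sum(),np.median(Z[m]),rect(onplane(f,np.c_[u[m],v[m]],.05)))
hull=cv2.convexHull(np.c_[u[m],v[m]].astype(np.int32)); print('mouldquad',cv2.approxPolyDP(hull,6,True).reshape(-1,2))
m=big(reg(100,200,225,350)&(Z>.018)&(Z<.045)); print('tray',m.sum(),np.median(Z[m]),rect(onplane(f,np.c_[u[m],v[m]],.03)))
print('mat z',np.median(Z[200:290,415:430]))
m=big(reg(395,180,500,305)&(H[...,1]>70)&(H[...,0]>7)&(H[...,0]<20)&(H[...,2]>0)&(Z>.002)); print('mat',m.sum(),rect(onplane(f,np.c_[u[m],v[m]],.004)))
m=big(reg(405,195,490,295)&(H[...,1]<60)); P=onplane(f,np.c_[u[m],v[m]],.016);print('wrench',m.sum(),np.median(Z[m]),rect(P))
c=P[:,:2].mean(0);w,V=np.linalg.eigh(np.cov(P[:,:2].T)); print(c,V[:,1])
m=big(reg(250,215,290,260)&(H[...,1]>130)&((H[...,0]<12)|(H[...,0]>172)));print('cast',m.sum(),np.percentile(Z[m],[5,50,80,95]))
t=m&(Z>.068); print('lugtop',t.sum(),rect(C[t]) if t.sum()>5 else '', rect(onplane(f,np.c_[u[t],v[t]],.078)) if t.sum()>5 else '')
# lid nuts and bar
for n,r in(('L',(210,165,245,190)),('R',(300,145,345,175)),('bar',(245,145,310,178))):
    m=reg(*r)&(H[...,1]<50)&(Z>.1); print(n,m.sum(),C[m].mean(0).round(3) if m.any() else '',C[m][:,2].max() if m.any() else '')
E
```

```text
tablez -0.000197174573794201
mould 7240 0.049850262693653 (array([574.1,  36.9]), 184.1, 289.8, 2.87)
mouldquad [[359 256]
 [242 280]
 [230 210]
 [344 187]]
tray 1316 0.0288105285915925 (array([508.8, 365.7]), 270.4, 203.6, 2.31)
mat z 0.0033745295222729066
mat 5005 (array([ 502.8, -334.3]), 281.5, 200.5, 0.04)
wrench 726 0.015132320361417873 (array([ 469.5, -349.8]), 176.3, 59.4, 2.39)
[ 0.47738987 -0.34896866] [-0.99947427 -0.03242195]
cast 355 [0.04693649 0.0527424  0.07747128 0.08038979]
lugtop 134 (array([437.9,  53.5]), 319.7, 25.7, 18.84) (array([568.6,  98.5]), 43.7, 18.1, 3.68)
L 15 [0.712 0.159 0.151] 0.1548267774665688
R 62 [ 0.69  -0.022  0.233] 0.27597416808190944
bar 376 [0.68  0.041 0.271] 1.205697018217975
```

```bash
cat >> h.py <<'E'
def to(p,yaw=None,sym=True):
    """print shift (mm, tool axes) and turn to reach TCP p with jaw (tool y) direction yaw (deg)"""
    s=manip.state(); T=rot(s['tool_rot']); d=T.T@(np.array(p)-s['tool_pos'])*1000
    y=np.degrees(np.arctan2(T[1,1],T[0,1])); t=0
    if yaw is not None:
        dy=yaw-y; dy=(dy+90)%180-90 if sym else (dy+180)%360-180
        t=-np.radians(dy)
    print('tcp',s['tool_pos'].round(4),'jawyaw',y.round(1),'xaxis',T[:,0].round(3),'shift',d.round(1),'turn',round(t,3),'j6',s['joint_pos'][5].round(2),'F',s['contact_force'].round(1),'M',s['ft_torque'].round(2),'w',round(s['gripper_width']*85,1),'t',round(s['time'],2))
E
python3 -c "
from h import *
to([.569,.0985,.2],93)"
```

```text
tcp [0.259  0.5682 0.2302] jawyaw 65.5 xaxis [-0.001 -0.002 -1.   ] shift [  30.6 -298.7  476.9] turn -0.48 j6 -0.12 F [-1.   0.1  0. ] M [-0.01  0.04  0.01] w 84.9 t 0.1
```

Call:
play_rows(plan=[[0, -37, 59, -0.06, -1], [0, -75, 119, -0.12, -1], [0, -112, 179, -0.18, -1], [0, -149, 238, -0.24, -1], [0, -187, 298, -0.3, -1], [0, -224, 358, -0.36, -1], [0, -261, 417, -0.42, -1], [0, -299, 477, -0.48, -1]])

```text
time: 1.1
tool_pos: [0.5353, 0.1494, 0.2309]
tool_rot: [0.707, -0.019, 0.707, 0.019]
contact_force: [0.5, 1.4, 0.5]
gripper_width: 1.0
```

Call:
play_rows(plan=[[0, 0, 0, 0, -1], [0, 0, 0, 0, -1], [0, 0, 0, 0, -1]])

```text
time: 1.48
tool_pos: [0.5339, 0.1526, 0.231]
tool_rot: [0.707, -0.019, 0.707, 0.019]
contact_force: [0.2, -0.9, -0.2]
gripper_width: 1.001
```

Run:
```python
from h import *
to([.569,.0985,.2],93)
f=grab('wrist'); save(f,'w1.png'); H=hsv(f); C=cloud(f)
m=big((H[...,1]>130)&((H[...,0]<12)|(H[...,0]>172))&(C[...,2]<.1)&(C[...,2]>.04))
t=m&(C[...,2]>.07); print(m.sum(),t.sum(),rect(C[t]),np.median(C[t][:,2]))
```

```text
tcp [0.5339 0.1526 0.231 ] jawyaw 93.1 xaxis [-0.001  0.    -1.   ] shift [ 31.  -55.9  32.1] turn 0.002 j6 -1.48 F [ 0.2 -0.9 -0.2] M [ 0.   -0.06  0.05] w 85.1 t 1.48
718 0 (array([0., 0.]), 0.0, 0.0, 0.0) nan
  return _methods._mean(a, axis=axis, dtype=dtype,
  ret = ret.dtype.type(ret / rcount)
```

View pics/w1.png

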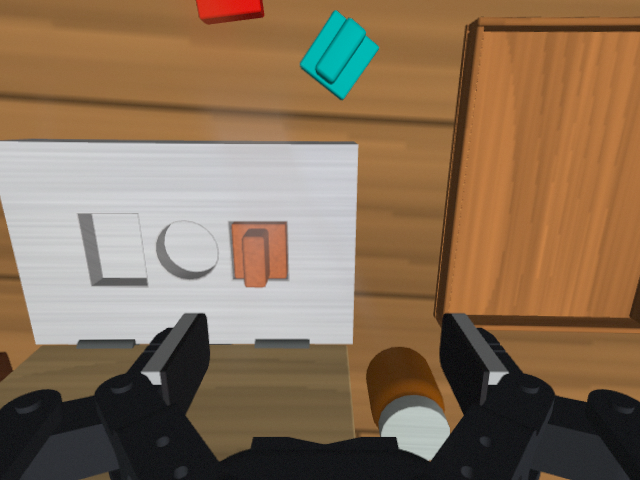

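Wrist view: the terracotta short casting lies at px (257,252) with its lug at about (256,258). The other two cavities are empty.

Run:
```python
from h import *
f=grab('wrist'); H=hsv(f); C=cloud(f); v,u=np.mgrid[0:480,0:640]
m=(u>225)&(u<295)&(v>215)&(v<295)&(H[...,1]>130)&((H[...,0]<15)|(H[...,0]>172))
print(m.sum(),np.percentile(C[m][:,2],[5,30,50,70,95]),f['origin'],rot(f['rotation']).round(2))
Q=C.copy(); t=m&(Q[...,2]>np.percentile(C[m][:,2],95)-.006); print(t.sum(),rect(C[t]),rect(onplane(f,np.c_[u[t],v[t]],.078)),u[t].min(),u[t].max(),v[t].min(),v[t].max())
g=(u<360)&(v>140)&(v<350)&(H[...,1]<40)&(H[...,2]>120)&(abs(C[...,2]-.05)<.01); print('mould',np.median(C[g][:,2]),rect(onplane(f,np.c_[u[g],v[g]],.05)))
```

```text
1899 [0.04853063 0.04958145 0.05023868 0.07684009 0.07824583] [0.45984025 0.14855689 0.3735893 ] [[-0.05 -0.95 -0.3 ]
 [ 1.   -0.05 -0.02]
 [ 0.   -0.3   0.96]]
710 (array([523.5, 114.3]), 26.6, 142.0, 72.29) (array([571.2, 105.9]), 38.0, 33.2, 3.0) 242 284 241 286
mould 0.049676427905148535 (array([573. ,  36.1]), 180.0, 289.9, 2.87)
```

Call:
play_rows(plan=[[20, -28, 17, 0, -1], [50, -56.4, 32.6, 0, -1], [90, -56.4, 32.6, 0, -1], [140, -56.4, 32.6, 0, -0.4], [176, -56.4, 32.6, 0, -0.2], [176, -56.4, 32.6, 0, 0], [176, -56.4, 32.6, 0, 0], [176, -56.4, 32.6, 0, 0]])

```text
time: 2.58
tool_pos: [0.572, 0.0971, 0.0581]
tool_rot: [0.708, -0.019, 0.705, 0.019]
contact_force: [0.1, -0.5, 0.1]
gripper_width: 0.503
```

Run:
```python
from h import *
to([.5695,.098,.055],92.9)
f=grab('wrist'); save(f,'w2.png')
```

```text
tcp [0.572  0.0971 0.0581] jawyaw 93.0 xaxis [ 0.005  0.    -1.   ] shift [ 3.1  1.  -2.5] turn 0.002 j6 -1.58 F [ 0.1 -0.5  0.1] M [0.01 0.   0.04] w 42.7 t 2.58
```

View pics/w2.png

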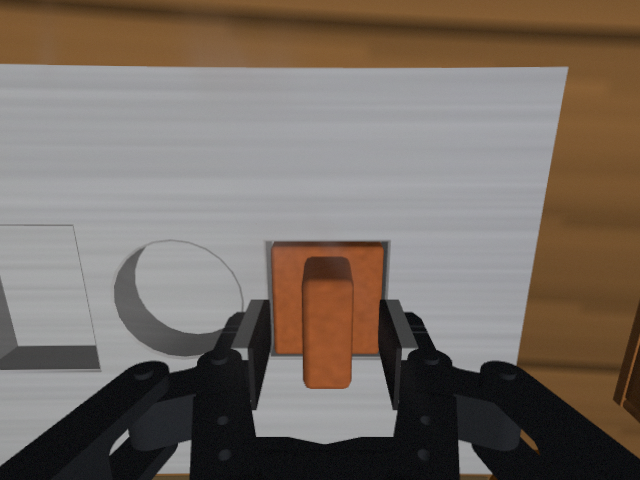

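The lug is centred between the fingers at px (327,330). I'll close and lift.

Call:
play_rows(plan=[[2, 1, 0, 0, 0.6], [2, 1, 0, 0, 1], [2, 1, 0, 0, 1], [2, 1, 0, 0, 1], [2, 1, 0, 0, 1], [2, 1, 0, 0, 1]])

```text
time: 3.38
tool_pos: [0.5708, 0.0978, 0.0542]
tool_rot: [0.707, -0.018, 0.706, 0.019]
contact_force: [-1.6, 0.2, 5.7]
gripper_width: 0.2
```

Call:
play_rows(plan=[[-10, 0, 0, 0, 1], [-25, 0, 0, 0, 1], [-50, 0, 0, 0, 1], [-80, 0, 0, 0, 1], [-80, 0, 0, 0, 1]])

```text
time: 4.0
tool_pos: [0.5723, 0.0978, 0.137]
tool_rot: [0.709, -0.018, 0.705, 0.018]
contact_force: [0.2, -0.7, -1.0]
gripper_width: 0.204
```

Run:
```python
from h import *
to([.5088,.3657,.1],92.3)
to([.5088,.3657,.035],92.3)
```

```text
tcp [0.5723 0.0978 0.137 ] jawyaw 93.0 xaxis [ 0.007  0.    -1.   ] shift [ 36.6 270.9 -49.6] turn 0.012 j6 -1.58 F [ 0.2 -0.7 -1. ] M [-0.   -0.01  0.05] w 17.3 t 4.0
tcp [0.5723 0.0978 0.137 ] jawyaw 93.0 xaxis [ 0.007  0.    -1.   ] shift [101.6 270.9 -50.1] turn 0.012 j6 -1.58 F [ 0.2 -0.7 -1. ] M [-0.   -0.01  0.05] w 17.3 t 4.0
```

Call:
play_rows(plan=[[0, 50, -9, 0, 1], [0, 108, -20, 0, 1], [0, 165, -30, 0, 1], [0, 220, -40, 0, 1], [0, 271, -50, 0, 1], [0, 271, -50, 0, 1], [0, 271, -50, 0, 1]])

```text
time: 4.88
tool_pos: [0.5054, 0.3651, 0.1319]
tool_rot: [0.706, -0.019, 0.707, 0.018]
contact_force: [0.3, -0.0, -0.5]
gripper_width: 0.196
```

Call:
play_rows(plan=[[40, 0, 0, 0, 1], [80, 0, 0, 0, 1], [95, 0, 0, 0, 1], [103, 0, 0, 0, 1], [105, 0, 0, 0, 1], [105, 0, 0, 0, 1]])

```text
time: 5.62
tool_pos: [0.5075, 0.366, 0.0302]
tool_rot: [0.708, -0.018, 0.706, 0.019]
contact_force: [-0.1, -1.7, 2.5]
gripper_width: 0.196
```

```bash
python3 -c "
from h import *
to([.5088,.3657,.0305],92.3)"
```

```text
tcp [0.5075 0.366  0.0302] jawyaw 93.0 xaxis [ 0.003  0.001 -1.   ] shift [-0.2 -0.4  1.3] turn 0.012 j6 -1.12 F [-0.1 -1.7  2.5] M [-0.32  0.1   0.05] w 16.7 t 5.62
```

Call:
play_rows(plan=[[0, 0, 0, 0, 0.4], [0, 0, 0, 0, 0.0], [0, 0, 0, 0, 0.0], [-30, 0, 0, 0, 0.0], [-85, 0, 0, 0, 0.0], [-145, 0, 0, 0, 0], [-205, 0, 0, 0, 0], [-255, 0, 0, 0, 0]])

```text
time: 6.62
tool_pos: [0.5062, 0.366, 0.2863]
tool_rot: [0.708, -0.018, 0.706, 0.019]
contact_force: [0.9, -0.1, 0.7]
gripper_width: 0.502
```

Run:
```python
from h import *
to([.6,.1,.4],2.9)
f=grab('top'); C=cloud(f); Z=C[...,2]; H=hsv(f); v,u=np.mgrid[0:480,0:640]
m=(u>125)&(u<205)&(v>230)&(v<335)&(H[...,1]>150)&((H[...,0]<8)|(H[...,0]>172)); t=m&(Z>.045)
print('cast',m.sum(),Z[t].max(),np.median(Z[t]),rect(onplane(f,np.c_[u[t],v[t]],.054)))
m=(u>205)&(u<350)&(v>140)&(v<210)&(Z>.1)&(Z<.4)
P=C[m]; ps=np.radians(2.87); ex=np.array([np.cos(ps),np.sin(ps)]); ey=np.array([-ex[1],ex[0]])
L=np.c_[(P[:,:2]-[.573,.0361])@ex-.09,(P[:,:2]-[.573,.0361])@ey,P[:,2]-.05]
for a in np.arange(.04,.26,.02):
    k=(L[:,2]>a)&(L[:,2]<a+.02); print(round(a,2),k.sum(),np.median(L[k],0).round(4),np.percentile(L[k][:,1],[2,98]).round(3) if k.any() else '',np.percentile(L[k][:,0],[5,95]).round(3) if k.any() else '')
save(f,'top1.png')
```

```text
tcp [0.5062 0.366  0.2863] jawyaw 93.0 xaxis [ 0.002  0.001 -1.   ] shift [-113.8 -270.4   80. ] turn -1.569 j6 -1.12 F [ 0.9 -0.1  0.7] M [-0.   -0.02  0.03] w 42.6 t 6.62
cast 57 1.205697018217975 0.5867326317137007 (array([451.1, 444.6]), 132.6, 28.6, 11.54)
0.04 193 [0.0042 0.0046 0.0547] [-0.133  0.134] [0.003 0.006]
0.06 400 [0.0051 0.0052 0.0701] [-0.133  0.134] [0.003 0.007]
0.08 434 [ 0.0064 -0.0034  0.0906] [-0.133  0.134] [0.005 0.008]
0.1 476 [0.0078 0.0023 0.1092] [-0.132  0.134] [0.006 0.02 ]
0.12 468 [0.0091 0.0023 0.13  ] [-0.132  0.132] [0.008 0.011]
0.14 488 [0.0103 0.     0.1502] [-0.133  0.135] [0.009 0.012]
0.16 967 [0.0138 0.0023 0.1728] [-0.133  0.134] [0.01  0.022]
0.18 48 [0.0143 0.0455 0.1897] [-0.055  0.055] [0.012 0.017]
0.2 82 [0.0157 0.0006 0.2159] [-0.055  0.055] [0.014 0.019]
0.22 275 [0.0187 0.0006 0.2242] [-0.051  0.051] [0.015 0.025]
0.24 0 [nan nan nan]
  return _methods._mean(a, axis=axis, dtype=dtype,
  ret = um.true_divide(
```

Call:
play_rows(plan=[[-7, -42, 20, 0.18, 0], [-14, -83, 40, 0.36, 0], [-20, -125, 60, 0.54, 0], [-27, -166, 80, 0.72, 0], [-34, -208, 100, 0.9, 0], [-41, -250, 120, 1.08, 0], [-48, -291, 140, 1.26, 0], [-54, -333, 160, 1.44, 0]])

```text
time: 7.68
tool_pos: [0.6838, 0.0403, 0.3372]
tool_rot: [0.542, 0.454, 0.542, -0.454]
contact_force: [0.8, -0.0, 0.5]
gripper_width: 0.5
```

Call:
play_rows(plan=[[0, 0, 0, 0.133, 0], [0, 0, 0, 0.133, 0], [0, 0, 0, 0.133, 0]])

```text
time: 8.05
tool_pos: [0.683, 0.042, 0.337]
tool_rot: [0.513, 0.487, 0.513, -0.487]
contact_force: [0.6, 0.0, 0.3]
gripper_width: 0.501
```

Run:
```python
from h import *
to([.683,.0416,.25],2.87)
f=grab('top'); C=cloud(f); Z=C[...,2]; H=hsv(f); v,u=np.mgrid[0:480,0:640]
m=big((u>125)&(u<205)&(v>230)&(v<335)&(Z>.042)&(Z<.07)); print('lug in tray',m.sum(),np.median(Z[m]),rect(C[m]))
save(f,'top2.png')
```

```text
tcp [0.683 0.042 0.337] jawyaw 3.0 xaxis [-0.  0. -1.] shift [87.  -0.   0.5] turn 0.002 j6 -0.1 F [0.6 0.  0.3] M [-0.02  0.05 -0.03] w 42.6 t 8.05
lug in tray 160 0.05338698402564135 (array([506.9, 364.8]), 44.0, 18.0, 3.21)
```

View pics/top2.png

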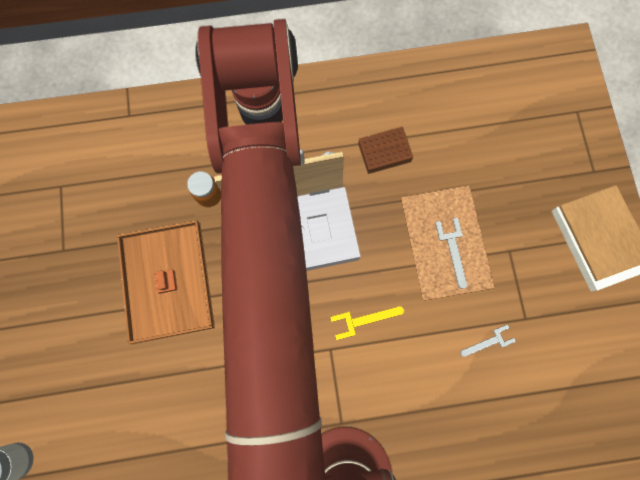

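Casting stands in the tray, px (165,282), at top z 53 mm. I'll go down onto the bar and grip it.

Call:
play_rows(plan=[[40, 0, 0, 0, 0], [75, 0, 0, 0, 0], [87, 0, 0, 0, 0], [87, 0, 0, 0, 0.5], [87, 0, 0, 0, 1], [87, 0, 0, 0, 1], [87, 0, 0, 0, 1], [87, 0, 0, 0, 1]])

```text
time: 9.1
tool_pos: [0.6838, 0.0417, 0.2523]
tool_rot: [0.513, 0.488, 0.512, -0.487]
contact_force: [-2.2, 1.4, 5.7]
gripper_width: 0.115
```

Call:
play_rows(plan=[[-0.7, -30, 0, 0, 1], [3, -62, 0, 0, 1], [12, -94, 0, 0, 1], [25, -124, 0, 0, 1], [25, -124, 0, 0, 1]])

```text
time: 9.72
tool_pos: [0.5574, 0.0351, 0.2279]
tool_rot: [0.512, 0.487, 0.512, -0.488]
contact_force: [-10.9, -0.3, 12.0]
gripper_width: 0.116
```

```bash
python3 -c "
from h import *
to([.683-.1244,.0416-.0062,.25-.0254],2.87)"
```

```text
tcp [0.5574 0.0351 0.2279] jawyaw 2.9 xaxis [-0.001 -0.001 -1.   ] shift [ 3.3  1.2 -0.3] turn -0.0 j6 -0.12 F [-10.9  -0.3  12. ] M [-0.05  1.8   0.09] w 9.8 t 9.72
```

Call:
play_rows(plan=[[18, -28, 0, 0, 1], [39, -53, 0, 0, 1], [65, -74, 0, 0, 1], [93, -91, 0, 0, 1], [123, -104, 0, 0, 1], [155, -112, 0, 0, 1], [187, -116, 0, 0, 1], [189, -116, 0, 0, 1]])

```text
time: 10.72
tool_pos: [0.4424, 0.0293, 0.0346]
tool_rot: [0.512, 0.487, 0.513, -0.488]
contact_force: [-3.2, -0.9, 0.2]
gripper_width: 0.114
```

Call:
play_rows(plan=[[0, 0, 0, 0, 1], [0, 0, 0, 0, 1]])

```text
time: 10.98
tool_pos: [0.4424, 0.0293, 0.0355]
tool_rot: [0.512, 0.487, 0.513, -0.488]
contact_force: [-2.2, -2.5, -6.6]
gripper_width: 0.114
```

```bash
python3 -c "
from h import *
to([.683-.2401,.0416-.012,.037],2.87)"
```

```text
tcp [0.4424 0.0293 0.0355] jawyaw 2.9 xaxis [-0.002 -0.001 -1.   ] shift [-1.5  0.5 -0.3] turn 0.0 j6 -0.15 F [-2.2 -2.5 -6.6] M [-0.34  0.28 -0.  ] w 9.7 t 10.97
```

Call:
play_rows(plan=[[0, 0, 0, 0, 0.3], [0, 0, 0, 0, 0.3], [-20, 0, 0, 0, 0.3], [-70, 0, 0, 0, 0.3], [-130, 15, 0, 0, 0.3], [-190, 50, -5, 0, 0.0], [-250, 85, -10, 0, -0.2], [-295, 125, -14, 0, -0.2]])

```text
time: 11.98
tool_pos: [0.5616, 0.049, 0.3262]
tool_rot: [0.514, 0.488, 0.511, -0.486]
contact_force: [0.6, 0.1, -0.2]
gripper_width: 0.6
```

Call:
play_rows(plan=[[0, 0, 0, 0, -0.2], [0, 0, 0, 0, -0.2], [0, 0, 0, 0, -0.2]])

```text
time: 12.35
tool_pos: [0.5589, 0.0486, 0.3203]
tool_rot: [0.512, 0.487, 0.513, -0.488]
contact_force: [0.2, 0.2, -0.1]
gripper_width: 0.6
```

Run:
```python
from h import *
to([.5672,.1510,.2],92.9)
f=grab('wrist'); save(f,'w3.png'); np.savez('pics/w3.npz',**{k:np.array(f[k]) for k in f})
C=cloud(f);Z=C[...,2]
for z0 in(.1,):
    m=(abs(Z-z0)<.006).astype(np.uint8); n,l,st,ce=cv2.connectedComponentsWithStats(m)
    for i in range(1,n):
        if st[i,4]>60: print(st[i],ce[i].round(1),np.median(Z[l==i]).round(4),np.median(C[l==i],0).round(4))
```

```text
tcp [0.5589 0.0486 0.3203] jawyaw 2.9 xaxis [-0.003  0.    -1.   ] shift [ 120.3   13.7 -101.8] turn 1.57 j6 -0.1 F [ 0.2  0.2 -0.1] M [-0.04 -0.03  0.04] w 51.0 t 12.35
[ 321   67   40   42 1099] [340.2  87.8] 0.1006 [0.5679 0.1508 0.1006]
[321 312  34  31 750] [337.5 326.7] 0.1004 [ 0.5792 -0.076   0.1004]
```

View pics/w3.png

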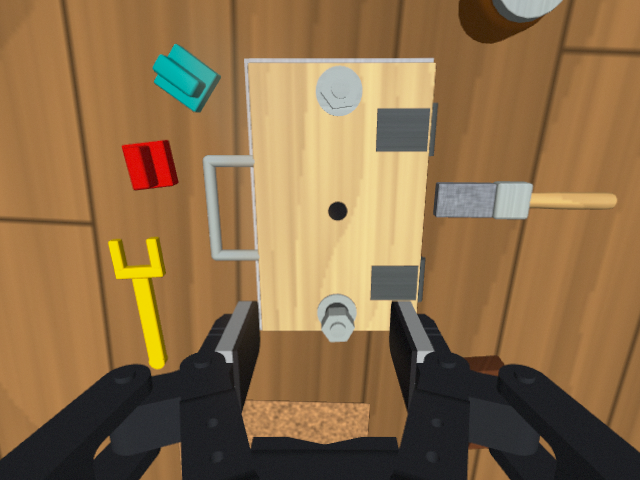

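Lid is shut, with the nuts at px (340,87) and (337,326). Next is hex orientation, using the sixth-order moment of the top-face mask.

```bash
cat >> h.py <<'E'
def hexfit(f,guess,zt=.1,name=None):
    C=cloud(f); m=(abs(C[...,2]-zt)<.008)&(np.hypot(C[...,0]-guess[0],C[...,1]-guess[1])<.03)
    m=big(m); v,u=np.nonzero(m); P=onplane(f,np.c_[u,v],zt)[:,:2]
    h=cv2.convexHull((P*1e4).astype(np.float32)).reshape(-1,2)/1e4
    c,_=cv2.minEnclosingCircle((h*1e4).astype(np.float32)); c=np.array(c)/1e4
    c2=P.mean(0); q=P-c2; z=((q[:,0]+1j*q[:,1])/.0165)**6
    corner=np.degrees(np.angle(z.mean()))/6
    flat=(corner+30-2.87)%60
    print('hex px',m.sum(),'circ',c.round(4),'mean',c2.round(4),'area mm2',cv2.contourArea((h*1e3).astype(np.float32)).round(0),'|m6|',abs(z.mean()).round(3),'flat normal in lid frame (deg mod 60)',flat.round(1),'nut angle mod 60 (deg)',((-flat)%60).round(1))
E
python3 - <<'E'
from h import *
f={k:v for k,v in np.load('pics/w3.npz').items()}
for k in('fx','fy','cx','cy','k1'): f[k]=float(f[k])
hexfit(f,(.5679,.1508)); hexfit(f,(.578,-.0785))
im=cv2.cvtColor(f['img'],cv2.COLOR_RGB2BGR)
a=cv2.resize(im[55:120,305:375],None,fx=5,fy=5); b=cv2.resize(im[285:350,305:375],None,fx=5,fy=5)
cv2.imwrite('pics/w3c.png',np.hstack([a,b]))
E
```

```text
Traceback (most recent call last):
  File "h.py", line 42, in hexfit
    print('hex px',m.sum(),'circ',c.round(4),'mean',c2.round(4),'area mm2',cv2.contourArea((h*1e3).astype(np.float32)).round(0),'|m6|',abs(z.mean()).round(3),'flat normal in lid frame (deg mod 60)',flat.round(1),'nut angle mod 60 (deg)',((-flat)%60).round(1))
                                                                           ^^^^^^^^^^^^^^^^^^^^^^^^^^^^^^^^^^^^^^^^^^^^^^^^^
AttributeError: 'float' object has no attribute 'round'
```

```bash
sed -i "s/cv2.contourArea((h\*1e3).astype(np.float32)).round(0)/round(cv2.contourArea((h*1e3).astype(np.float32)))/" h.py
python3 - <<'E'
from h import *
f={k:v for k,v in np.load('pics/w3.npz').items()}
for k in('fx','fy','cx','cy','k1'): f[k]=float(f[k])
hexfit(f,(.5679,.1508)); hexfit(f,(.578,-.0785))
im=cv2.cvtColor(f['img'],cv2.COLOR_RGB2BGR)
a=cv2.resize(im[55:120,305:375],None,fx=5,fy=5); b=cv2.resize(im[285:350,305:375],None,fx=5,fy=5)
cv2.imwrite('pics/w3c.png',np.hstack([a,b]))
E
```

```text
hex px 1170 circ [0.5682 0.1511] mean [0.5681 0.1511] area mm2 784 |m6| 0.05 flat normal in lid frame (deg mod 60) 37.6 nut angle mod 60 (deg) 22.4
hex px 808 circ [ 0.5792 -0.077 ] mean [ 0.5794 -0.0768] area mm2 939 |m6| 0.077 flat normal in lid frame (deg mod 60) 32.9 nut angle mod 60 (deg) 27.1
```

View pics/w3c.png

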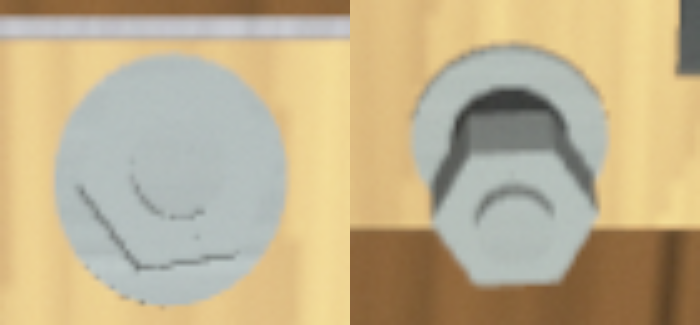

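L's flat edges in the crop agree with 37.5° (nut about 0.39 rad). R has flats facing ±y, so its nut is about 0.47 rad. I'll grip L first.

Call:
play_rows(plan=[[10, 2, -13, -0.18, -0.2], [25, 4, -26, -0.36, -0.2], [40, 6, -39, -0.54, -0.2], [55, 8, -52, -0.72, -0.2], [70, 10, -65, -0.9, -0.2], [85, 12, -78, -1.08, -0.2], [100, 13, -91, -1.26, -0.2], [120, 14, -102, -1.44, -0.2]])

```text
time: 13.4
tool_pos: [0.5682, 0.1515, 0.201]
tool_rot: [0.706, 0.026, 0.707, -0.026]
contact_force: [-0.2, -0.7, 0.4]
gripper_width: 0.599
```

Call:
play_rows(plan=[[0, 0, 0, -0.15, -0.2], [0, 0, 0, -0.26, -0.2], [0, 0, 0, -0.26, -0.2], [0, 0, 0, -0.26, -0.2]])

```text
time: 13.9
tool_pos: [0.5686, 0.151, 0.2017]
tool_rot: [0.704, -0.063, 0.705, 0.063]
contact_force: [0.7, 0.7, 0.5]
gripper_width: 0.601
```

Run:
```python
from h import *
to([.568,.151,.076],100.4)
f=grab('wrist'); hexfit(f,(.568,.151))
```

```text
tcp [0.5686 0.151  0.2017] jawyaw 100.2 xaxis [-0.001 -0.    -1.   ] shift [ 1.257e+02  1.000e-01 -5.000e-01] turn -0.004 j6 -1.62 F [0.7 0.7 0.5] M [-0.04 -0.06  0.01] w 51.1 t 13.9
hex px 1920 circ [0.5666 0.1507] mean [0.5666 0.1507] area mm2 822 |m6| 0.059 flat normal in lid frame (deg mod 60) 38.5 nut angle mod 60 (deg) 21.5
```

Call:
play_rows(plan=[[45, 0, -1, -0.01, -0.2], [90, 0, -1, -0.01, -0.2], [118, 0, -1, -0.01, -0.2], [126, 0, -1, -0.01, -0.2], [126, 0, -1, -0.01, 0.4], [126, 0, -1, -0.01, 1], [126, 0, -1, -0.01, 1], [126, 0, -1, -0.01, 1]])

```text
time: 14.95
tool_pos: [0.5687, 0.1511, 0.0773]
tool_rot: [0.705, -0.067, 0.703, 0.067]
contact_force: [-1.3, -0.0, 1.0]
gripper_width: 0.337
```

Call:
play_rows(plan=[[0, 0, 0, 0.16, 1], [0, 0, 0, 0.32, 1], [0, 0, 0, 0.48, 1], [0, 0, 0, 0.64, 1], [0, 0, 0, 0.8, 1], [0, 0, 0, 0.96, 1], [0, 0, 0, 1.12, 1], [0, 0, 0, 1.28, 1]])

```text
time: 15.95
tool_pos: [0.5677, 0.1489, 0.0772]
tool_rot: [0.604, 0.366, 0.603, -0.37]
contact_force: [-4.8, -7.5, 6.0]
gripper_width: 0.339
```

```bash
python3 -c "
from h import *
to([.568,.151,.076],100.4,False)"
```

```text
tcp [0.5677 0.1489 0.0772] jawyaw 27.2 xaxis [-0.002 -0.005 -1.   ] shift [ 1.2  1.2 -1.7] turn -1.277 j6 -0.34 F [-4.8 -7.5  6. ] M [-1.32  0.99  0.1 ] w 28.8 t 15.95
```

Call:
play_rows(plan=[[0, 0, 0, 0.16, 1], [0, 0, 0, 0.32, 1], [0, 0, 0, 0.46, 1], [0, 0, 0, 0.6, 1], [0, 0, 0, 0.68, 1], [0, 0, 0, 0.72, 1], [0, 0, 0, 0.72, 1]])

```text
time: 16.82
tool_pos: [0.5662, 0.1488, 0.0769]
tool_rot: [-0.437, -0.554, -0.436, 0.559]
contact_force: [-10.5, -7.8, 8.4]
gripper_width: 0.335
```

```bash
python3 -c "
from h import *
to([.568,.151,.076],100.4,False)"
```

```text
tcp [0.5662 0.1488 0.0769] jawyaw -13.8 xaxis [-0.006 -0.005 -1.   ] shift [ 0.9  1.2 -2.6] turn -1.992 j6 0.37 F [-10.5  -7.8   8.4] M [-1.38  1.7   0.  ] w 28.4 t 16.82
```

Call:
play_rows(plan=[[0, 0, 0, 0.05, 1], [0, 0, 0, 0.07, 1], [0, 0, 0, 0.07, 1]])

```text
time: 17.2
tool_pos: [0.566, 0.1488, 0.0769]
tool_rot: [-0.417, -0.568, -0.417, 0.574]
contact_force: [-10.8, -7.7, 9.2]
gripper_width: 0.337
```

```bash
python3 -c "
from h import *
to([.568,.151,.076],100.4,False)"
```

```text
tcp [0.566  0.1488 0.0769] jawyaw -17.7 xaxis [-0.006 -0.005 -1.   ] shift [ 0.9  1.2 -2.7] turn -2.061 j6 0.44 F [-10.8  -7.7   9.2] M [-1.38  1.78  0.28] w 28.7 t 17.2
```

Mz rose to 0.28 N·m and the jaw yaw corresponds to 2.4 rad, so L is finger-tight. On to R.

Call:
play_rows(plan=[[0, 0, 0, 0, 0], [0, 0, 0, -0.02, -0.2], [0, 0, 0, -0.02, -0.2], [-50, 0, 0, -0.02, -0.2], [-100, 0, 0, -0.1, -0.2], [-124, 10, 25, -0.28, -0.2], [-124, 26, 67, -0.46, -0.2], [-124, 42, 109, -0.64, -0.2]])

```text
time: 18.2
tool_pos: [0.5753, 0.0336, 0.2011]
tool_rot: [0.577, 0.409, 0.576, -0.409]
contact_force: [-0.4, -0.0, -0.7]
gripper_width: 0.598
```

Run:
```python
from h import *
to([.5788,-.0788,.2],94,False)
f=grab('wrist'); hexfit(f,(.568,.151))
```

```text
tcp [0.5753 0.0336 0.2011] jawyaw 19.3 xaxis [ 0.002 -0.    -1.   ] shift [  1.1 -33.9 107.2] turn -1.304 j6 -0.41 F [-0.4 -0.  -0.7] M [-0.03  0.04 -0.01] w 50.8 t 18.2
hex px 2890 circ [0.5677 0.1502] mean [0.5675 0.1506] area mm2 799 |m6| 0.051 flat normal in lid frame (deg mod 60) 40.1 nut angle mod 60 (deg) 19.9
```

Call:
play_rows(plan=[[0, -5, 17, -0.18, -0.2], [0, -10, 34, -0.36, -0.2], [0, -16, 51, -0.54, -0.2], [0, -22, 68, -0.72, -0.2], [0, -28, 85, -0.9, -0.2], [0, -34, 107, -1.08, -0.2], [0, -34, 107, -1.26, -0.2], [0, -34, 107, -1.3, -0.2]])

```text
time: 19.25
tool_pos: [0.5775, -0.078, 0.2001]
tool_rot: [0.707, -0.021, 0.707, 0.021]
contact_force: [0.5, 0.4, 0.4]
gripper_width: 0.6
```

Call:
play_rows(plan=[[0, 0, 0, 0, -0.2], [0, 0, 0, 0, -0.2]])

```text
time: 19.5
tool_pos: [0.5774, -0.0777, 0.2001]
tool_rot: [0.707, -0.021, 0.707, 0.021]
contact_force: [-0.4, 0.2, -0.3]
gripper_width: 0.596
```

Run:
```python
from h import *
f=grab('wrist'); hexfit(f,(.579,-.078)); to([.5788,-.0788,.076],95)
im=cv2.cvtColor(f['img'],cv2.COLOR_RGB2BGR); cv2.imwrite('pics/w4.png',im)
```

```text
hex px 1915 circ [ 0.5781 -0.0788] mean [ 0.5779 -0.0789] area mm2 814 |m6| 0.052 flat normal in lid frame (deg mod 60) 33.0 nut angle mod 60 (deg) 27.0
tcp [ 0.5774 -0.0777  0.2001] jawyaw 93.4 xaxis [ 0.  0. -1.] shift [124.1  -1.2   1.3] turn -0.028 j6 -1.89 F [-0.2  0.   0.4] M [-0.02  0.01  0.05] w 51.1 t 19.55
```

Call:
play_rows(plan=[[45, -1.2, 1, -0.04, -0.2], [90, -1.2, 1, -0.04, -0.2], [116, -1.2, 1, -0.04, -0.2], [124, -1.2, 1, -0.04, -0.2], [124, -1.2, 1, -0.04, 0.4], [124, -1.2, 1, -0.04, 1], [124, -1.2, 1, -0.04, 1], [124, -1.2, 1, -0.04, 1]])

```text
time: 20.55
tool_pos: [0.579, -0.079, 0.0773]
tool_rot: [0.707, -0.035, 0.706, 0.035]
contact_force: [-0.6, 2.1, 1.9]
gripper_width: 0.339
```

Call:
play_rows(plan=[[0, 0, 0, 0.16, 1], [0, 0, 0, 0.32, 1], [0, 0, 0, 0.48, 1], [0, 0, 0, 0.64, 1], [0, 0, 0, 0.8, 1], [0, 0, 0, 0.96, 1], [0, 0, 0, 1.12, 1], [0, 0, 0, 1.28, 1]])

```text
time: 21.55
tool_pos: [0.5784, -0.0798, 0.0773]
tool_rot: [0.587, 0.395, 0.586, -0.396]
contact_force: [-4.1, -2.3, 2.7]
gripper_width: 0.341
```

Call:
play_rows(plan=[[0, 0, 0, 0.16, 1], [0, 0, 0, 0.32, 1], [0, 0, 0, 0.46, 1], [0, 0, 0, 0.56, 1], [0, 0, 0, 0.62, 1], [0, 0, 0, 0.64, 1], [0, 0, 0, 0.64, 1]])

```text
time: 22.42
tool_pos: [0.5779, -0.0799, 0.0772]
tool_rot: [-0.434, -0.558, -0.434, 0.559]
contact_force: [-5.1, -2.6, 4.9]
gripper_width: 0.339
```

```bash
python3 -c "
from h import *
to([.578,-.0788,.076],95.9,False)"
```

```text
tcp [ 0.5779 -0.0799  0.0772] jawyaw -14.3 xaxis [-0.002 -0.002 -1.   ] shift [ 1.2 -0.2 -1.1] turn -1.924 j6 -0.01 F [-5.1 -2.6  4.9] M [-0.26  0.9  -0.07] w 28.8 t 22.43
```

Call:
play_rows(plan=[[0, 0, 0, 0.05, 1], [0, 0, 0, 0.07, 1], [0, 0, 0, 0.07, 1]])

```text
time: 22.8
tool_pos: [0.5779, -0.0799, 0.0773]
tool_rot: [-0.414, -0.572, -0.414, 0.574]
contact_force: [-5.8, -1.3, 4.7]
gripper_width: 0.335
```

```bash
python3 -c "
from h import *
to([.578,-.0788,.076],95.9,False)"
```

```text
tcp [ 0.5779 -0.0799  0.0773] jawyaw -18.3 xaxis [-0.002 -0.002 -1.   ] shift [ 1.3 -0.2 -1.1] turn -1.993 j6 0.06 F [-5.8 -1.3  4.7] M [-0.23  0.93  0.31] w 28.5 t 22.8
```

Call:
play_rows(plan=[[0, 0, 0, 0, 0], [0, 0, 0, -0.02, -0.2], [0, 0, 0, -0.02, -0.2], [-50, 0, 0, -0.02, -0.2], [-100, 0, 0, -0.1, -0.2], [-124, -6, 30, -0.28, -0.2], [-140, -15, 77, -0.46, -0.2], [-160, -25, 124, -0.64, -0.2]])

```text
time: 23.8
tool_pos: [0.515, -0.1896, 0.2367]
tool_rot: [0.575, 0.412, 0.575, -0.412]
contact_force: [0.9, 0.3, -0.6]
gripper_width: 0.596
```

Call:
play_rows(plan=[[0, 0, 0, -0.18, -0.2], [0, 0, 0, -0.36, -0.2], [0, 0, 0, -0.54, -0.2], [0, 0, 0, -0.72, -0.2], [0, 0, 0, -0.9, -0.2], [0, 0, 0, -1.08, -0.2], [0, 0, 0, -1.26, -0.2], [0, 0, 0, -1.29, -0.2]])

```text
time: 24.8
tool_pos: [0.5157, -0.1888, 0.2362]
tool_rot: [0.707, -0.014, 0.707, 0.014]
contact_force: [-0.6, -0.3, 0.2]
gripper_width: 0.599
```

Run:
```python
from h import *
to([.43,-.34,.24],92,False)
f=grab('top');H=hsv(f);C=cloud(f);Z=C[...,2];v,u=np.mgrid[0:480,0:640]
hexfit(f,(.578,-.0788));hexfit(f,(.568,.151))
```

```text
tcp [ 0.5157 -0.1888  0.2362] jawyaw 92.2 xaxis [ 0. -0. -1.] shift [  -3.8 -147.7  -91.5] turn 0.004 j6 -2.1 F [-0.6 -0.3  0.2] M [-0.01  0.01  0.02] w 50.9 t 24.8
hex px 143 circ [ 0.5783 -0.0781] mean [ 0.5784 -0.0777] area mm2 768 |m6| 0.059 flat normal in lid frame (deg mod 60) 37.5 nut angle mod 60 (deg) 22.5
hex px 150 circ [0.5665 0.1513] mean [0.5666 0.1512] area mm2 771 |m6| 0.054 flat normal in lid frame (deg mod 60) 36.2 nut angle mod 60 (deg) 23.8
```

Call:
play_rows(plan=[[0, -40, -25, 0, -0.2], [0, -90, -55, 0, -0.2], [0, -130, -80, 0, -0.2], [0, -148, -91, 0, -0.2], [0, -148, -91, 0, -0.2], [0, -148, -91, 0, -0.2]])

```text
time: 25.6
tool_pos: [0.4311, -0.3394, 0.2361]
tool_rot: [0.707, -0.014, 0.707, 0.014]
contact_force: [-0.7, 0.0, 0.5]
gripper_width: 0.599
```

```bash
cat >> h.py <<'E'
def steel(f,box,z,zr,smax=60):
    H=hsv(f);C=cloud(f); X,Y,Z=C[...,0],C[...,1],C[...,2]
    m=(X>box[0])&(X<box[1])&(Y>box[2])&(Y<box[3])&(H[...,1]<smax)&(Z>zr[0])&(Z<zr[1]); m=big(m)
    v,u=np.nonzero(m); return onplane(f,np.c_[u,v],z)[:,:2],np.median(Z[m])
def wrench(P):
    """from top-face points: axis from handle part, ends along it"""
    c=P.mean(0); w,V=np.linalg.eigh(np.cov(P.T)); d=V[:,1]*np.sign(V[0,1])
    for _ in range(4):
        s=(P-c)@d; lo=np.percentile(s,.3); hi=np.percentile(s,99.7)
        k=(s<lo+100e-3)&(s>lo+.008); q=P[k]; sb=s[k]
        n=np.array([-d[1],d[0]]); t=(q-c)@n
        b=np.round(sb/.005); M=np.array([[sb[b==i].mean(),(t[b==i].max()+t[b==i].min())/2] for i in np.unique(b) if (b==i).sum()>5])
        a=np.polyfit(M[:,0],M[:,1],1); c=c+n*a[1]; d=d+n*a[0]; d/=np.linalg.norm(d)
    s=(P-c)@d; n=np.array([-d[1],d[0]]); t=(P-c)@n; lo,hi=np.percentile(s,.2),np.percentile(s,99.8)
    k=(s>hi-.055); print('len',round((hi-lo)*1e3,1),'handle w',np.round(np.ptp(t[(s<lo+.09)&(s>lo+.03)])*1e3,1),'head w',np.round(np.ptp(t[k])*1e3,1),'yaw',np.degrees(np.arctan2(d[1],d[0])).round(2))
    gr=c+d*(lo+.065); gf=c+d*(hi-.017-.085); jw=c+d*(hi-.017); print('grip from rear',gr.round(4),'from front',gf.round(4),'jaw',jw.round(4))
    return gf,d
E
python3 - <<'E'
from h import *
to([.43,-.34,.24],92,False)
f=grab('wrist');save(f,'w5.png'); P,z=steel(f,(.35,.65,-.44,-.25),.016,(.008,.03)); print(len(P),z); wrench(P)
E
```

```text
tcp [ 0.4311 -0.3394  0.2361] jawyaw 92.3 xaxis [ 0.     0.001 -1.   ] shift [-3.9 -0.5 -1.1] turn 0.005 j6 -2.41 F [-0.7  0.   0.5] M [ 0.03 -0.03  0.03] w 50.9 t 25.6
4248 0.015552712393699986
len 174.1 handle w 19.5 head w 56.8 yaw 1.77
grip from rear [ 0.4464 -0.3516] from front [ 0.4536 -0.3514] jaw [ 0.5385 -0.3488]
```

View pics/w5.png

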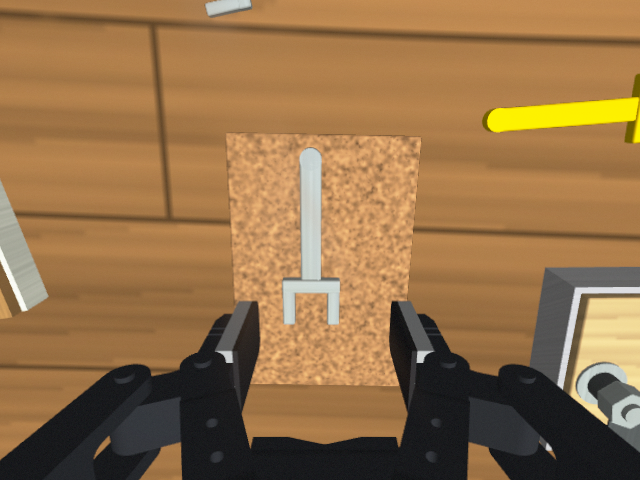

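Wrist view: wrench lies with its handle (311,220) and jaw (312,305) toward +x. Its yaw is 1.8° and its grip point is (0.4536,-0.3514). I'll grasp it there.

Call:
play_rows(plan=[[40, -13, 22, 0, -0.2], [100, -13, 22, 0, -0.2], [150, -13, 22, 0, -0.2], [190, -13, 22, 0, -0.2], [216, -13, 22, 0, -0.2], [227, -13, 22, 0, -0.2], [229, -13, 22, 0, -0.2], [229, -13, 22, 0, -0.2]])

```text
time: 26.65
tool_pos: [0.454, -0.3529, 0.0085]
tool_rot: [0.708, -0.015, 0.706, 0.013]
contact_force: [0.1, 0.2, -1.0]
gripper_width: 0.603
```

```bash
python3 -c "
from h import *
to([.4536,-.3514,.006],91.8,False)"
```

```text
tcp [ 0.454  -0.3529  0.0085] jawyaw 92.3 xaxis [ 0.002 -0.002 -1.   ] shift [ 2.5  1.6 -0.3] turn 0.008 j6 -2.4 F [ 0.1  0.2 -1. ] M [0.01 0.02 0.04] w 51.2 t 26.65
```

Call:
play_rows(plan=[[2, 1.5, 0, 0.008, 0.3], [2, 1.5, 0, 0.008, 1], [2, 1.5, 0, 0.008, 1], [2, 1.5, 0, 0.008, 1], [2, 1.5, 0, 0.008, 1], [2, 1.5, 0, 0.008, 1]])

```text
time: 27.4
tool_pos: [0.4534, -0.3514, 0.0062]
tool_rot: [0.707, -0.011, 0.707, 0.011]
contact_force: [-0.6, 1.2, 6.3]
gripper_width: 0.21
```

Call:
play_rows(plan=[[-20, 0, 0, 0, 1], [-60, 0, 0, 0, 1], [-110, 0, 0, 0, 1], [-150, 0, 0, 0, 1], [-150, 0, 0, 0, 1], [-150, 0, 0, 0, 1]])

```text
time: 28.15
tool_pos: [0.4522, -0.3502, 0.1539]
tool_rot: [0.706, -0.011, 0.708, 0.012]
contact_force: [-0.4, 0.5, -1.8]
gripper_width: 0.215
```

Run:
```python
from h import *
to([.4536,-.3514,.156],91.8,False)
f=grab('wrist');save(f,'w6.png');C=cloud(f);H=hsv(f)
P,z=steel(f,(.4,.66,-.42,-.28),.166,(.12,.2)); print(len(P),z,rect(P)); 
k=P[P[:,0]>.505]; print(rect(k), k[:,0].max(),k[:,1].min(),k[:,1].max())
```

```text
tcp [ 0.4522 -0.3502  0.1539] jawyaw 91.8 xaxis [-0.002  0.001 -1.   ] shift [-2.1 -1.2  1.4] turn -0.0 j6 -2.39 F [-0.4  0.5 -1.8] M [0.01 0.1  0.01] w 18.3 t 28.15
18861 0.16374892297630456 (array([ 452. , -346.4]), 58.0, 102.5, 73.57)Traceback (most recent call last):
  File "<stdin>", line 5, in <module>
    return umr_maximum(a, axis, None, out, keepdims, initial, where)
ValueError: zero-size array to reduction operation maximum which has no identity
```

View pics/w6.png

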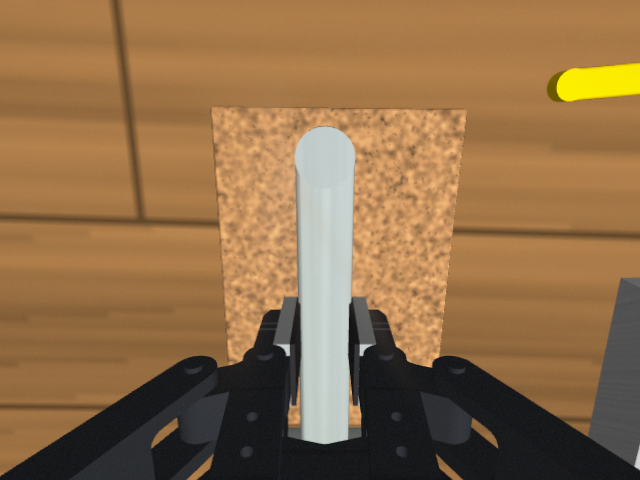

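Wrench is held squarely, 18 mm opening, handle centred at (325,280). I'll carry it to a stand-off in front of nut R.

Call:
play_rows(plan=[[0, 45, 0, -0.05, 1], [0, 100, 1, -0.1, 1], [0, 150, 2, -0.16, 1], [0, 200, 3, -0.22, 1], [0, 239, 3, -0.22, 1], [0, 239, 3, -0.22, 1], [0, 239, 3, -0.22, 1]])

```text
time: 29.08
tool_pos: [0.4478, -0.112, 0.1537]
tool_rot: [0.701, -0.088, 0.702, 0.089]
contact_force: [0.8, 0.4, -1.5]
gripper_width: 0.212
```

```bash
python3 - <<'E'
from h import *
to([.4477,-.1124,.0885],104.4,False)
f=grab('top');save(f,'top3.png'); C=cloud(f);H=hsv(f)
P,z=steel(f,(.46,.62,-.16,.0),.16,(.13,.2),70); print(len(P),z,rect(P),P.max(0))
hexfit(f,(.578,-.0788));hexfit(f,(.568,.151))
E
python3 - <<'E'
import cv2
im=cv2.imread('pics/top3.png'); cv2.imwrite('pics/top3c.png',cv2.resize(im[180:310,220:380],None,fx=4,fy=4))
E
```

```text
tcp [ 0.4478 -0.112   0.1537] jawyaw 104.4 xaxis [-0.002  0.    -1.   ] shift [65.2 -0.4 -0. ] turn 0.0 j6 -2.23 F [ 0.8  0.4 -1.5] M [-0.09  0.05  0.05] w 18.0 t 29.07
9 0.1617441491961491 (array([538.3, -60.5]), 4.4, 9.1, 81.1) [ 0.54274941 -0.05865496]
hex px 80 circ [ 0.5785 -0.0768] mean [ 0.5819 -0.0725] area mm2 443 |m6| 0.061 flat normal in lid frame (deg mod 60) 18.3 nut angle mod 60 (deg) 41.7
hex px 148 circ [0.5665 0.1513] mean [0.5667 0.1512] area mm2 773 |m6| 0.058 flat normal in lid frame (deg mod 60) 37.3 nut angle mod 60 (deg) 22.7
```

View pics/top3c.png

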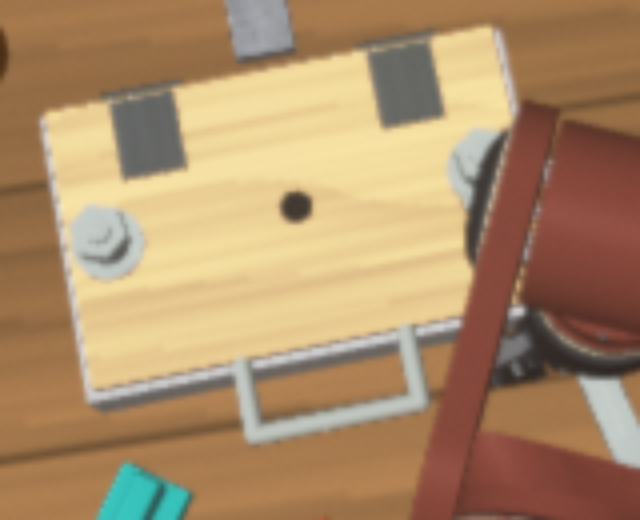

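The arm hides the wrench from above, so I'll descend and slide on while watching the force.

Call:
play_rows(plan=[[30, 0, 0, 0, 1], [58, 0, 0, 0, 1], [65, 0, 0, 0, 1], [65, 0, 0, 0, 1], [65, 0, 10, 0, 1], [65, 0, 15, 0, 1], [65, 0, 15, 0, 1]])

```text
time: 30.0
tool_pos: [0.464, -0.1083, 0.091]
tool_rot: [0.702, -0.089, 0.701, 0.089]
contact_force: [-0.3, -1.4, -2.9]
gripper_width: 0.211
```

```bash
python3 -c "
from h import *
to([.5785-.085*.9686,-.0788-.085*.2487,.0885],104.4,False)"
```

```text
tcp [ 0.464  -0.1083  0.091 ] jawyaw 104.4 xaxis [ 0.001 -0.001 -1.   ] shift [ 2.5  0.  33.2] turn 0.001 j6 -2.21 F [-0.3 -1.4 -2.9] M [0.05 0.09 0.04] w 18.0 t 30.0
```

Call:
play_rows(plan=[[0, 0, 8, 0, 1], [0, 0, 14, 0, 1], [0, 0, 20, 0, 1], [0, 0, 20, 0, 1]])

```text
time: 30.5
tool_pos: [0.4828, -0.1032, 0.0902]
tool_rot: [0.701, -0.089, 0.702, 0.089]
contact_force: [0.8, 0.5, -2.3]
gripper_width: 0.213
```

```bash
python3 -c "
from h import *
to([.5785-.085*.9686,-.0788-.085*.2487,.0885],104.4,False)"
```

```text
tcp [ 0.4828 -0.1032  0.0902] jawyaw 104.4 xaxis [-0. -0. -1.] shift [ 1.6 -0.2 13.8] turn 0.0 j6 -2.18 F [ 0.8  0.5 -2.3] M [0.03 0.08 0.02] w 18.1 t 30.5
```

Call:
play_rows(plan=[[1, 0, 5, 0, 1], [1, 0, 9, 0, 1], [1, 0, 12, 0, 1], [1, 0, 13, 0, 1], [1, 0, 13, 0, 1]])

```text
time: 31.12
tool_pos: [0.495, -0.1, 0.0892]
tool_rot: [0.702, -0.089, 0.702, 0.089]
contact_force: [0.7, -0.1, -2.2]
gripper_width: 0.209
```

```bash
python3 -c "
from h import *
to([.5785-.085*.9686,-.0788-.085*.2487,.0885],104.4,False)
import math
# arc in tool frame at call start: tool y=left, z=fwd; turn +a is clockwise
for a in [.13,.26,.39,.52,.65,.78,.91,1.02,1.13]:
    print(a, round(85*math.sin(a),1), round(85*(1-math.cos(a)),1))"
```

```text
tcp [ 0.495  -0.1     0.0892] jawyaw 104.4 xaxis [-0.  0. -1.] shift [ 0.7 -0.3  1.1] turn -0.0 j6 -2.17 F [ 0.7 -0.1 -2.2] M [0.01 0.04 0.04] w 17.7 t 31.12
0.13 11.0 0.7
0.26 21.9 2.9
0.39 32.3 6.4
0.52 42.2 11.2
0.65 51.4 17.3
0.78 59.8 24.6
0.91 67.1 32.8
1.02 72.4 40.5
1.13 76.9 48.7
```

Call:
play_rows(plan=[[0, 11, 1.7, 0.13, 1], [0, 21.9, 3.9, 0.26, 1], [0, 32.3, 7.4, 0.39, 1], [0, 42.2, 12.2, 0.52, 1], [0, 42.2, 12.2, 0.52, 1], [0, 42.2, 12.2, 0.52, 1]])

```text
time: 31.88
tool_pos: [0.4963, -0.0565, 0.0892]
tool_rot: [0.701, 0.094, 0.701, -0.094]
contact_force: [0.9, -2.2, -2.5]
gripper_width: 0.214
```

```bash
python3 -c "
from h import *
to([.5785-.085*.9686,-.0788-.085*.2487,.0885],104.4,False)
import math
for a in [.13,.26,.39,.5,.61,.66]:
    print(a, round(85*math.sin(a),1), round(85*(1-math.cos(a)),1))"
```

```text
tcp [ 0.4963 -0.0565  0.0892] jawyaw 74.7 xaxis [ 0. -0. -1.] shift [  0.7 -41.9  11.3] turn -0.519 j6 -1.57 F [ 0.9 -2.2 -2.5] M [-0.29 -0.03  0.  ] w 18.2 t 31.88
0.13 11.0 0.7
0.26 21.9 2.9
0.39 32.3 6.4
0.5 40.8 10.4
0.61 48.7 15.3
0.66 52.1 17.9
```

Call:
play_rows(plan=[[0, 11, 0.7, 0.13, 1], [0, 21.9, 2.9, 0.26, 1], [0, 32.3, 6.4, 0.39, 1], [0, 40.8, 10.4, 0.5, 1], [0, 48, 14.9, 0.6, 1], [0, 48, 14.9, 0.6, 1], [0, 48, 14.9, 0.6, 1]])

```text
time: 32.75
tool_pos: [0.5233, -0.0143, 0.0891]
tool_rot: [0.642, 0.297, 0.642, -0.297]
contact_force: [-0.0, -3.0, -1.6]
gripper_width: 0.211
```

Run:
```python
from h import *
to([.5785-.085*.9686,-.0788-.085*.2487,.0885],104.4,False)
f=grab('wrist');save(f,'w7.png')
f=grab('top');save(f,'top4.png')
hexfit(f,(.578,-.0788))
```

```text
tcp [ 0.5233 -0.0143  0.0891] jawyaw 40.3 xaxis [-0. -0. -1.] shift [  0.6 -76.1  47.8] turn -1.119 j6 -0.87 F [-0.  -3.  -1.6] M [-0.48  0.07  0.02] w 18.0 t 32.75
hex px 28 circ [ 0.5643 -0.0973] mean [ 0.5662 -0.1007] area mm2 142 |m6| 0.036 flat normal in lid frame (deg mod 60) 54.4 nut angle mod 60 (deg) 5.6
```

View pics/top4.png

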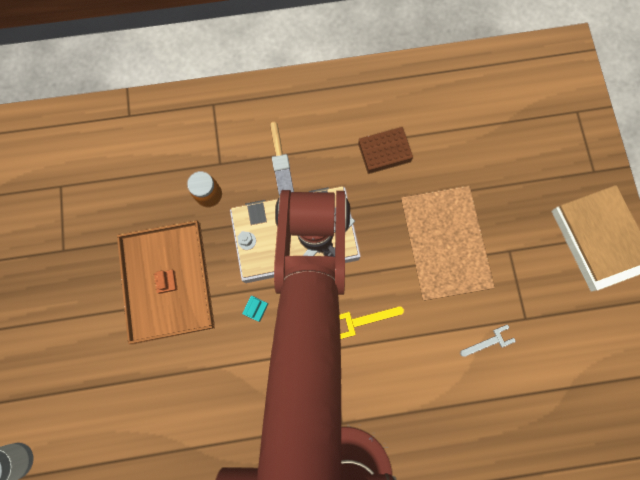

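Call:
play_rows(plan=[[0, -1, -1, -0.02, 1], [0, -1, -20, -0.02, 1], [0, -1, -45, -0.02, 1], [0, -1, -60, -0.02, 1], [-40, -1, -60, -0.02, 1], [-65, 4, -80, -0.18, 1], [-65, 11, -120, -0.36, 1], [-65, 19, -156, -0.54, 1]])

```text
time: 33.85
tool_pos: [0.4367, 0.1189, 0.1548]
tool_rot: [0.698, 0.114, 0.698, -0.113]
contact_force: [-1.1, 0.0, -2.5]
gripper_width: 0.212
```

Call:
play_rows(plan=[[0, 0, 0, -0.18, 1], [0, 0, 0, -0.36, 1], [0, 0, 0, -0.54, 1], [0, 0, 0, -0.58, 1], [0, 0, 0, -0.58, 1]])

```text
time: 34.48
tool_pos: [0.437, 0.118, 0.1542]
tool_rot: [0.702, -0.088, 0.701, 0.089]
contact_force: [0.5, -0.5, -1.4]
gripper_width: 0.211
```

Run:
```python
from h import *
to([.4367,.1172,.154],104.4,False)
f=grab('top')
hexfit(f,(.578,-.0788));hexfit(f,(.5675,.151))
f=grab('wrist');hexfit(f,(.578,-.0788))
```

```text
tcp [0.437  0.118  0.1542] jawyaw 104.4 xaxis [ 0.     0.001 -1.   ] shift [ 0.2 -0.6 -0.5] turn 0.0 j6 -1.72 F [ 0.5 -0.5 -1.4] M [-0.04  0.   -0.06] w 17.9 t 34.48
hex px 143 circ [ 0.5784 -0.078 ] mean [ 0.5784 -0.0777] area mm2 759 |m6| 0.046 flat normal in lid frame (deg mod 60) 58.8 nut angle mod 60 (deg) 1.2
hex px 100 circ [0.5693 0.1522] mean [0.5716 0.152 ] area mm2 494 |m6| 0.023 flat normal in lid frame (deg mod 60) 34.3 nut angle mod 60 (deg) 25.7Traceback (most recent call last):
  File "<stdin>", line 5, in <module>
  File "h.py", line 36, in hexfit
    m=big(m); v,u=np.nonzero(m); P=onplane(f,np.c_[u,v],zt)[:,:2]
  File "h.py", line 24, in big
    n,l,st,_=cv2.connectedComponentsWithStats(m.astype(np.uint8)); i=1+np.argmax(st[1:,4]); return l==i
                                                                       ~~~~~~~~~^^^^^^^^^^
    return _wrapfunc(a, 'argmax', axis=axis, out=out, **kwds)
    return bound(*args, **kwds)
ValueError: attempt to get argmax of an empty sequence
```

Run:
```python
from h import *
def axis(im,rz=None):
    H=cv2.cvtColor(im,cv2.COLOR_RGB2HSV).astype(int); r=[]
    for v in range(200,290,10):
        k=np.nonzero((H[v,250:400,1]<45)&(H[v,250:400,2]>140))[0]+250
        if len(k): r.append((v,k.min(),k.max()))
    return r
for n in('w6','w7'): print(n,axis(cv2.imread(f'pics/{n}.png')[...,::-1]))
f=grab('wrist');save(f,'w8.png');print('now',axis(f['img']))
```

```text
w6 [(200, np.int64(297), np.int64(353)), (210, np.int64(298), np.int64(353)), (220, np.int64(298), np.int64(352)), (230, np.int64(298), np.int64(352)), (240, np.int64(298), np.int64(352)), (250, np.int64(299), np.int64(351)), (260, np.int64(299), np.int64(351)), (270, np.int64(299), np.int64(351)), (280, np.int64(299), np.int64(351))]
w7 [(200, np.int64(287), np.int64(352)), (210, np.int64(279), np.int64(352)), (220, np.int64(272), np.int64(351)), (230, np.int64(250), np.int64(352)), (240, np.int64(250), np.int64(351)), (250, np.int64(250), np.int64(351)), (260, np.int64(250), np.int64(351)), (270, np.int64(300), np.int64(351)), (280, np.int64(301), np.int64(351))]
now [(200, np.int64(297), np.int64(352)), (210, np.int64(298), np.int64(352)), (220, np.int64(298), np.int64(352)), (230, np.int64(250), np.int64(352)), (240, np.int64(250), np.int64(352)), (250, np.int64(254), np.int64(352)), (260, np.int64(253), np.int64(351)), (270, np.int64(251), np.int64(351)), (280, np.int64(250), np.int64(351))]
```

View pics/w8.png

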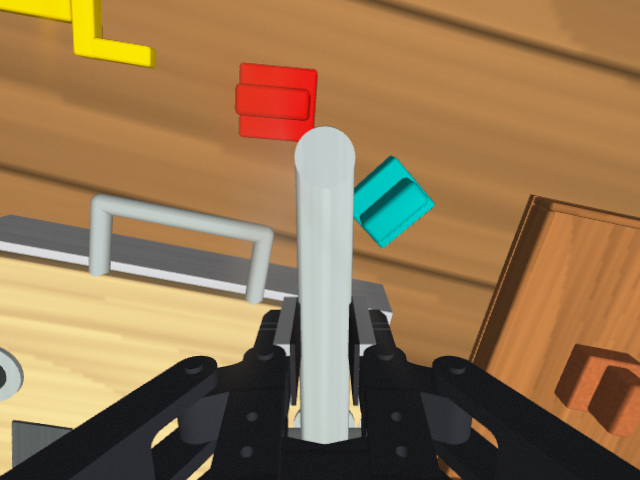

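Call:
play_rows(plan=[[-25, -25, -5, 0, 1], [-50, -60, -10, 0, 1], [-80, -90, -10, 0, 1], [-80, -90, -10, 0, 1], [-80, -90, -10, 0, 1]])

```text
time: 35.25
tool_pos: [0.4494, 0.0283, 0.2333]
tool_rot: [0.701, -0.088, 0.702, 0.089]
contact_force: [0.0, 0.4, -1.7]
gripper_width: 0.213
```

Run:
```python
from h import *
to([.4367,.1172,.154],104.4,False)
f=grab('wrist');C=cloud(f);m=abs(C[...,2]-.1)<.006;n,l,st,ce=cv2.connectedComponentsWithStats(m.astype(np.uint8))
for i in range(1,n):
    if st[i,4]>100: print(st[i],ce[i])
i=1+np.argmin([np.hypot(*(np.median(C[l==i],0)[:2]-[.5785,-.0788])) if st[i,4]>100 else 9 for i in range(1,n)])
x,y=ce[i].astype(int); im=cv2.cvtColor(f['img'],cv2.COLOR_RGB2BGR)
cv2.imwrite('pics/w9.png',cv2.resize(im[max(0,y-50):y+50,max(0,x-50):x+50],None,fx=6,fy=6,interpolation=cv2.INTER_CUBIC)); print(x,y)
np.savez('pics/w9.npz',**{k:np.array(f[k]) for k in f})
hexfit(f,(.578,-.0788))
```

```text
tcp [0.4494 0.0283 0.2333] jawyaw 104.4 xaxis [-0.001  0.001 -1.   ] shift [79.4 89.1  9.8] turn -0.0 j6 -1.92 F [ 0.   0.4 -1.7] M [-0.    0.09  0.  ] w 18.1 t 35.25
[ 130  328   47   40 1282] [153.40483619 347.45787832]
153 347
hex px 1361 circ [ 0.5761 -0.0778] mean [ 0.5763 -0.0778] area mm2 946 |m6| 0.068 flat normal in lid frame (deg mod 60) 53.3 nut angle mod 60 (deg) 6.7
```

View pics/w9.png

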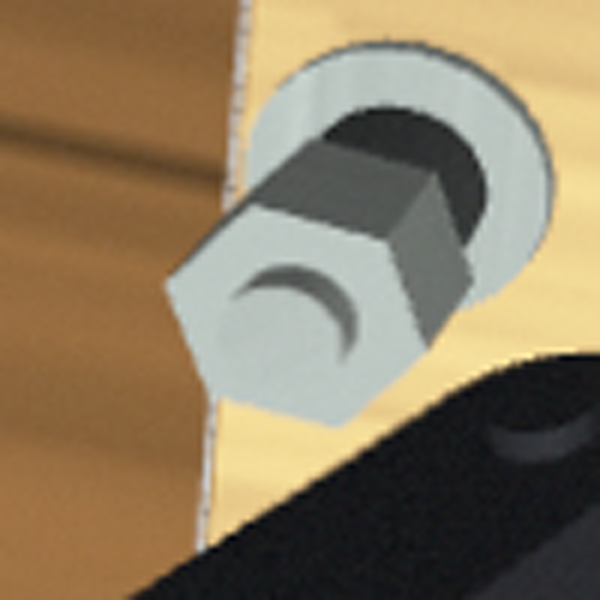

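```bash
cat >> h.py <<'E'
def corners(f,uv,zt=.1):
    P=onplane(f,uv,zt)[:,:2]; c=P.mean(0); q=P-c; a=np.degrees(np.arctan2(q[:,1],q[:,0])); r=np.hypot(*q.T)*1e3
    print('c',c.round(4),'r',r.round(1),'flat lid mod60',((a+30-2.87)%60).round(1))
E
python3 - <<'E'
from h import *
f={k:v for k,v in np.load('pics/w9.npz').items()}
for k in('fx','fy','cx','cy','k1'): f[k]=float(f[k])
corners(f,np.array([(165,285),(258,205),(388,242),(430,348),(338,427),(212,400)])/6+[103,297])
E
```

```text
c [ 0.5794 -0.0782] r [17.4 17.1 17.1 17.2 16.8 17.7] flat lid mod60 [54.3 52.2 52.7 56.2 52.5 54.9]
```

R corners give flats at 53.8°, so threadR is about 0.85 rad. That is within 0.75 to 1.4, with about 14° of slop lag. For L I'll sweep about 1.29 rad. Back to the stand-off, then engage L.

Call:
play_rows(plan=[[20, 40, 5, 0, 1], [50, 75, 9, 0, 1], [79, 89.5, 9.5, 0, 1], [79, 89.5, 9.5, 0, 1], [115, 89.5, 9.5, 0, 1], [140, 89.5, 9.5, 0, 1], [145, 89.5, 9.5, 0, 1], [145, 89.5, 9.5, 0, 1]])

```text
time: 36.3
tool_pos: [0.4375, 0.1168, 0.0901]
tool_rot: [0.702, -0.089, 0.701, 0.088]
contact_force: [0.3, -0.4, -2.3]
gripper_width: 0.207
```

```bash
python3 -c "
from h import *
to([.5675-.085*.9686,.1508-.085*.2487,.0885],104.4,False)"
```

```text
tcp [0.4375 0.1168 0.0901] jawyaw 104.4 xaxis [ 0.001  0.    -1.   ] shift [ 1.7  0.6 49.4] turn -0.0 j6 -1.73 F [ 0.3 -0.4 -2.3] M [-0.08  0.02 -0.  ] w 17.6 t 36.3
```

Call:
play_rows(plan=[[0, 0, 10, 0, 1], [0, 0, 20, 0, 1], [0, 0, 28, 0, 1], [0, 0, 35, 0, 1], [0, 0, 35, 0, 1]])

```text
time: 36.92
tool_pos: [0.4712, 0.1258, 0.0892]
tool_rot: [0.701, -0.089, 0.702, 0.089]
contact_force: [0.1, 0.2, -2.5]
gripper_width: 0.211
```

```bash
python3 -c "
from h import *
to([.5675-.085*.9686,.1508-.085*.2487,.0885],104.4,False)"
```

```text
tcp [0.4712 0.1258 0.0892] jawyaw 104.4 xaxis [-0. -0. -1.] shift [ 0.7  0.3 14.5] turn 0.0 j6 -1.71 F [ 0.1  0.2 -2.5] M [-0.02  0.06  0.02] w 17.9 t 36.92
```

Call:
play_rows(plan=[[0.5, 0, 5, 0, 1], [0.5, 0, 9, 0, 1], [0.5, 0, 12, 0, 1], [0.5, 0, 14, 0, 1], [0.5, 0, 14, 0, 1]])

```text
time: 37.55
tool_pos: [0.484, 0.1291, 0.0885]
tool_rot: [0.701, -0.089, 0.702, 0.089]
contact_force: [-1.6, -1.2, -2.1]
gripper_width: 0.212
```

Call:
play_rows(plan=[[0, 11, 1.2, 0.13, 1], [0, 21.9, 3.4, 0.26, 1], [0, 32.3, 6.9, 0.39, 1], [0, 42.2, 11.7, 0.52, 1], [0, 42.2, 11.7, 0.52, 1], [0, 42.2, 11.7, 0.52, 1]])

```text
time: 38.3
tool_pos: [0.4848, 0.1729, 0.0884]
tool_rot: [0.701, 0.094, 0.701, -0.094]
contact_force: [-0.5, 0.6, -2.4]
gripper_width: 0.208
```

```bash
python3 -c "
from h import *
to([.5675-.085*.9686,.1508-.085*.2487,.0885],104.4,False)
import math
for a in [.13,.26,.39,.52,.64,.74,.78]:
    print(a, round(85*math.sin(a),1), round(85*(1-math.cos(a)),1))"
```

```text
tcp [0.4848 0.1729 0.0884] jawyaw 74.7 xaxis [-0.001  0.    -1.   ] shift [ -0.1 -41.6  11.8] turn -0.518 j6 -1.11 F [-0.5  0.6 -2.4] M [0.07 0.32 0.11] w 17.6 t 38.3
0.13 11.0 0.7
0.26 21.9 2.9
0.39 32.3 6.4
0.52 42.2 11.2
0.64 50.8 16.8
0.74 57.3 22.2
0.78 59.8 24.6
```

Call:
play_rows(plan=[[0, 11, 0.7, 0.13, 1], [0, 21.9, 2.9, 0.26, 1], [0, 32.3, 6.4, 0.39, 1], [0, 42.2, 11.2, 0.52, 1], [0, 50.8, 16.8, 0.64, 1], [0, 57.3, 22.2, 0.74, 1], [0, 57.3, 22.2, 0.74, 1], [0, 57.3, 22.2, 0.74, 1]])

```text
time: 39.3
tool_pos: [0.5213, 0.2222, 0.0884]
tool_rot: [0.619, 0.341, 0.62, -0.341]
contact_force: [-1.6, 0.5, -2.6]
gripper_width: 0.213
```

```bash
python3 -c "
from h import *
to([.5675-.085*.9686,.1508-.085*.2487,.0885],104.4,False)"
```

```text
tcp [0.5213 0.2222 0.0884] jawyaw 32.3 xaxis [-0.001  0.001 -1.   ] shift [ -0.1 -80.   58.9] turn -1.259 j6 -0.29 F [-1.6  0.5 -2.6] M [0.23 0.43 0.1 ] w 18.1 t 39.3
```

Call:
play_rows(plan=[[0, -1, -1, -0.03, 1], [0, -1, -20, -0.03, 1], [0, -1, -45, -0.03, 1], [0, -1, -62, -0.03, 1], [-45, -1, -62, -0.03, 1], [-90, -10, -66, -0.2, 1], [-130, -30, -70, -0.38, 1], [-145, -51, -74, -0.56, 1]])

```text
time: 40.3
tool_pos: [0.4403, 0.2584, 0.2379]
tool_rot: [0.692, 0.156, 0.688, -0.153]
contact_force: [0.0, -0.1, -1.8]
gripper_width: 0.213
```

Call:
play_rows(plan=[[0, 0, 0, -0.18, 1], [0, 0, 0, -0.36, 1], [0, 0, 0, -0.54, 1], [0, 0, 0, -0.7, 1], [0, 0, 0, -0.7, 1], [0, 0, 0, -0.7, 1]])

```text
time: 41.05
tool_pos: [0.4393, 0.2578, 0.2338]
tool_rot: [0.702, -0.088, 0.701, 0.088]
contact_force: [0.4, -0.5, -2.1]
gripper_width: 0.209
```

Run:
```python
from h import *
to([.4385,.257,.233],104.4,False)
f=grab('wrist');C=cloud(f);m=(abs(C[...,2]-.1)<.006)&(np.hypot(C[...,0]-.5675,C[...,1]-.1508)<.025);m=big(m)
v,u=np.nonzero(m);x,y=int(u.mean()),int(v.mean()); im=cv2.cvtColor(f['img'],cv2.COLOR_RGB2BGR)
x0,y0=max(0,x-50),max(0,y-50);print(m.sum(),x0,y0)
cv2.imwrite('pics/w10.png',cv2.resize(im[y0:y0+100,x0:x0+100],None,fx=6,fy=6,interpolation=cv2.INTER_CUBIC))
np.savez('pics/w10.npz',**{k:np.array(f[k]) for k in f})
hexfit(f,(.5675,.1508))
```

```text
tcp [0.4393 0.2578 0.2338] jawyaw 104.3 xaxis [ 0.001  0.    -1.   ] shift [ 0.8 -0.6 -1. ] turn -0.002 j6 -1.44 F [ 0.4 -0.5 -2.1] M [ 0.02  0.04 -0.01] w 17.8 t 41.05
1297 104 295
hex px 1373 circ [0.5646 0.1516] mean [0.5648 0.1519] area mm2 956 |m6| 0.066 flat normal in lid frame (deg mod 60) 45.8 nut angle mod 60 (deg) 14.2
```

View pics/w10.png

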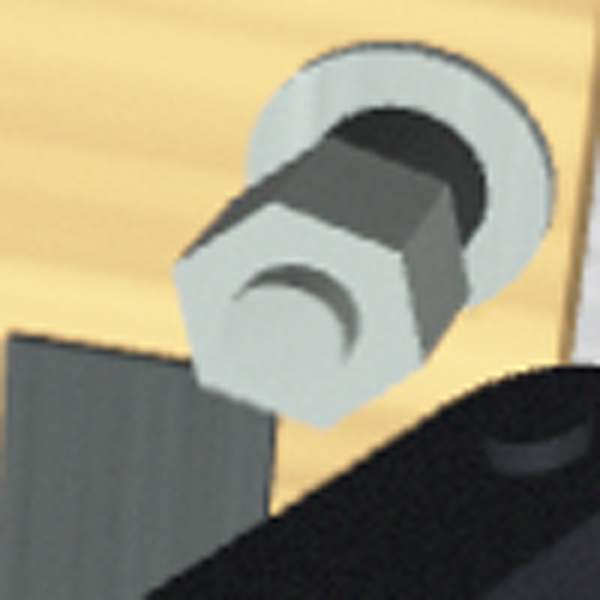

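Run:
```python
from h import *
f={k:v for k,v in np.load('pics/w10.npz').items()}
for k in('fx','fy','cx','cy','k1'): f[k]=float(f[k])
corners(f,np.array([(175,268),(275,203),(402,253),(424,360),(322,428),(197,382)])/6+[104,295])
to([.4536,-.3505,.2338],91.8,False)
```

```text
c [0.5677 0.1513] r [16.9 16.8 17.2 16.9 17.  17.6] flat lid mod60 [45.6 45.1 44.3 48.2 44.6 45.1]
tcp [0.4392 0.2578 0.2338] jawyaw 104.3 xaxis [ 0.001  0.    -1.   ] shift [-1.000e-01 -5.930e+02 -1.365e+02] turn 0.218 j6 -1.44 F [-0.1 -0.6 -1.8] M [-0.02  0.02 -0.06] w 17.9 t 41.1
```

Both nuts check out: L about 1.00 rad, R about 0.85 rad. I'll take the wrench back to the mat.

Call:
play_rows(plan=[[0, -50, -12, 0.03, 1], [0, -105, -24, 0.06, 1], [0, -160, -37, 0.09, 1], [0, -215, -50, 0.12, 1], [0, -270, -62, 0.15, 1], [0, -325, -75, 0.18, 1], [0, -380, -87, 0.2, 1], [0, -435, -100, 0.218, 1]])

```text
time: 42.1
tool_pos: [0.4503, -0.1905, 0.234]
tool_rot: [0.707, -0.011, 0.707, 0.011]
contact_force: [0.3, -0.5, -0.8]
gripper_width: 0.212
```

Call:
play_rows(plan=[[0, -50, -10, 0, 1], [0, -105, -20, 0, 1], [0, -147, -26, 0, 1], [0, -147, -26, 0, 1], [0, -147, -26, 0, 1]])

```text
time: 42.72
tool_pos: [0.4293, -0.3359, 0.2334]
tool_rot: [0.707, -0.011, 0.707, 0.012]
contact_force: [0.5, -0.3, -1.9]
gripper_width: 0.21
```

Run:
```python
from h import *
to([.4536,-.3505,.0075],91.8,False)
```

```text
tcp [ 0.4293 -0.3359  0.2334] jawyaw 91.9 xaxis [-0.     0.001 -1.   ] shift [225.9 -15.6  23.8] turn 0.001 j6 -2.4 F [ 0.5 -0.3 -1.9] M [0.06 0.06 0.06] w 17.9 t 42.73
```

Call:
play_rows(plan=[[40, -15, 24, 0, 1], [95, -15, 24, 0, 1], [150, -15, 24, 0, 1], [195, -15, 24, 0, 1], [215, -15, 24, 0, 1], [223, -15, 24, 0, 1], [225, -15, 24, 0, 1], [225, -15, 24, 0, 1]])

```text
time: 43.72
tool_pos: [0.455, -0.3515, 0.0106]
tool_rot: [0.708, -0.013, 0.706, 0.011]
contact_force: [0.2, -0.5, -0.9]
gripper_width: 0.208
```

Run:
```python
from h import *
to([.4536,-.3505,.0062],91.8,False)
```

```text
tcp [ 0.455  -0.3515  0.0106] jawyaw 91.9 xaxis [ 0.002 -0.002 -1.   ] shift [ 4.4  1.  -1.4] turn 0.002 j6 -2.39 F [ 0.2 -0.5 -0.9] M [0.05 0.06 0.01] w 17.7 t 43.73
```

Call:
play_rows(plan=[[2, 0, 0, 0, 1], [2, 0, 0, 0, 1], [3, 0, 0, 0, 1], [3, 0, 0, 0, 1]])

```text
time: 44.22
tool_pos: [0.454, -0.3507, 0.0062]
tool_rot: [0.707, -0.012, 0.707, 0.012]
contact_force: [-1.5, -0.2, 1.7]
gripper_width: 0.211
```

Call:
play_rows(plan=[[0, 0, 0, 0, 0.6], [0, 0, 0, 0, 0.2], [0, 0, 0, 0, 0], [0, 0, 0, 0, 0], [-40, 0, 0, 0, 0], [-90, 0, 0, 0, 0], [-150, 0, 0, 0, 0], [-200, 0, 0, 0, 0]])

```text
time: 45.22
tool_pos: [0.454, -0.3506, 0.2082]
tool_rot: [0.707, -0.012, 0.707, 0.011]
contact_force: [-0.1, -0.6, 1.1]
gripper_width: 0.504
```

Call:
play_rows(plan=[[0, -40, -30, 0, 0], [0, -80, -60, 0, 0], [0, -120, -80, 0, 0], [0, -120, -80, 0, 0], [0, -120, -80, 0, 0]])

```text
time: 45.85
tool_pos: [0.3779, -0.4726, 0.2053]
tool_rot: [0.707, -0.011, 0.707, 0.012]
contact_force: [-0.0, -0.1, 0.1]
gripper_width: 0.504
```

Run:
```python
from h import *
to([.4536,-.3505,.0062],91.8,False)
f=grab('top');save(f,'top5.png')
P,z=steel(f,(.35,.65,-.44,-.25),.016,(.008,.03)); print(len(P),z); wrench(P)
H=hsv(f);C=cloud(f);Z=C[...,2];v,u=np.mgrid[0:480,0:640]
m=big((u>125)&(u<205)&(v>230)&(v<335)&(Z>.042)&(Z<.07)); print('lug in tray',m.sum(),np.median(Z[m]),rect(C[m]))
for p in((.578,-.0788),(.5675,.151)): hexfit(f,p)
m=(C[...,0]>.5)&(C[...,0]<.6)&(C[...,1]>-.02)&(C[...,1]<.1)&(H[...,1]>40)&(Z>.02)&(Z<.1);k=C[m];print('lid top z',np.polyfit(k[:,0],k[:,2],1),np.median(k[:,2]))
f=grab('scene');save(f,'scene1.png')
```

```text
tcp [ 0.3779 -0.4726  0.2053] jawyaw 91.9 xaxis [ 0.     0.001 -1.   ] shift [199.2 119.4  79.7] turn 0.002 j6 -2.62 F [-0.  -0.1  0.1] M [ 0.    0.08 -0.02] w 42.9 t 45.85
682 0.015277565699158169
len 174.6 handle w 20.1 head w 57.5 yaw 2.2
grip from rear [ 0.4424 -0.3121] from front [ 0.45   -0.3118] jaw [ 0.535  -0.3085]
lug in tray 159 0.05345225515150309 (array([507.1, 365.3]), 44.1, 19.5, 3.28)
hex px 143 circ [ 0.5785 -0.077 ] mean [ 0.5782 -0.0776] area mm2 762 |m6| 0.044 flat normal in lid frame (deg mod 60) 55.1 nut angle mod 60 (deg) 4.9
hex px 149 circ [0.5671 0.1502] mean [0.5665 0.1512] area mm2 790 |m6| 0.072 flat normal in lid frame (deg mod 60) 46.2 nut angle mod 60 (deg) 13.8
lid top z [-0.00266714  0.06359394] 0.06208192308829075
```

View pics/top5.png

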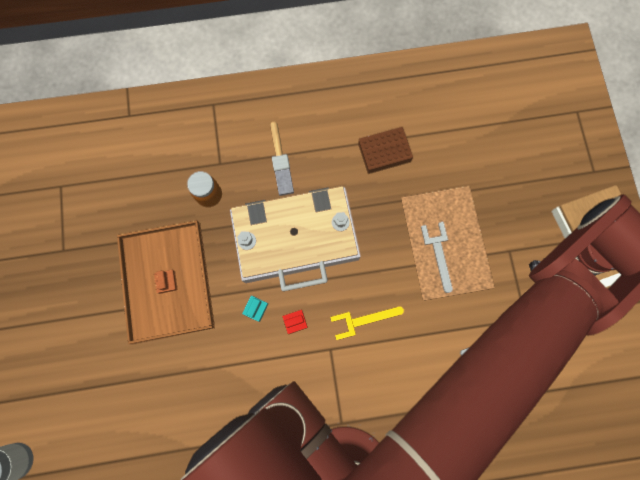

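Wrench lies flat on the mat at (437,255); it was nudged about 39 mm after release but is still well inside. The lid is flat (top at 62 mm), the casting stands in the tray and the bystanders are in place. Handing in.

```bash
python3 -c "
from plant import manip
print(manip.job_done())"
```

```text
the job is handed in; nothing more can be done
None
```

The job is done and handed in; it reports no verdict, so the figures below are my own last checks. Only the short casting was present, and it now stands lug-up in the tray. I shut the lid by its bar and ran both nuts to the finger-tight stop, where the turning moment rose to about 0.3 N·m on each. I then pulled each nut up with the wrench and laid the wrench back on the mat.

- **Casting:** The lug's centre is at the middle of the tray, and its top is 53 mm above the bench.
- **Lid:** It is flat, with its top at 62 mm.
- **Nuts:** From close-up pictures of the nut corners, the left nut was pulled up about 1.00 rad and the right about 0.85 rad; the limits are 0.75 to 1.4. The right nut has the smaller margin. Coarser top-camera readings put it at about 0.76 and later 0.83, slightly lower than the close-up figure, so I left it as it was.
- **Wrench:** It shifted about 39 mm sideways after I let it go, most likely the knock the task warned of. It still lies flat and well inside the mat. Gripper-side sensors showed no contact force at the end.
- **Bystanders and look-alikes:** The carved block, jar and brush look unmoved in the last top picture, as do the red, turquoise and yellow look-alikes. The small grey wrench was hidden behind the arm in that picture.

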